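Shake chocolates from a flip-top jar over the party tray

ROBOT

A 7-joint arm with a two-finger parallel gripper is mounted at the origin on the work surface. World frame = base frame: x ahead of the robot, y to its left, z up, the work surface at z = 0. Lengths are in m, angles in rad, forces in N, time in s.
With the tool pointing down it reaches from about 0.4 to 0.875 m from the base axis. Payload 6.5 kg.
Tool frame: the origin (TCP) lies at the very end of the fingers, on their centre line; the grasp point (between the pads) lies 19 mm behind it; z points along the fingers, y is the line along which they close (so a half turn about z gives the same grasp; the last joint's range is limited). The gripper opens to 88 mm and grips with 3 to 60 N. Pads are 18 mm wide; open, the fingers measure 123 mm over their backs; the gripper's body (75 mm by 187 mm) begins 45 mm behind the grasp point.
Start: joints at [-1.191, 0.536, -0.004, 1.538, 0.003, 1.067, -0.071], TCP at [0.28, 0.586, 0.239] pointing down, gripper open.
Joint ranges: [-2.7, 2.7], [-0.37, 2.16], [-1.27, 1.26], [0.24, 2.4], [-1.31, 4.45], [0.19, 1.91], [-2.76, 2.76]. Speed limits (rad/s): [2.39, 2.39, 3.14, 3.14, 3.14, 3.14, 3.14].

INTERFACE

Orientations are given as [roll, pitch, yaw] about the fixed x, y, z axes, in that order (R = Rz(yaw) Ry(pitch) Rx(roll)).
In Python, from station import ctrl gives the robot as it stands. The module is installed in compiled form; this text tells all that it offers.
- The arm moves only by the tool send_rows, never from a script. Its argument "motion" is a list of rows, each an object with "translation": the shift along the tool's x, y, z in mm, a list of three; "turn": the turn about the tool's z in degrees; "grip": the finger opening in mm, from 0 to 88.1. A call has 1 to 20 rows; each row is the pose to reach, as a shift and turn from the pose commanded when the call began, along the tool's axes at that moment; what a row does not reach only later rows make up. A row lasts 1/12 s, in which the tool goes at most 41.7 mm and 7.16 degrees, less where a joint would pass 70% of its speed; a pose out of reach is approached as far as the arm can. A call with a gripper value outside its range is refused whole. The fingers move at their own pace and stop on an object; "force" is the grip in N (left out, the last holds). Time passes only in rows, so rows that repeat a pose let the fingers close. It gives the time, the measured TCP pose, the force, the opening and the grip force at its end, in the units of the state.
- ctrl.read_state(): the state, without advancing time (a new reading comes with each control period).
- ctrl.camera(name): name is "side" or "top" or "wrist"; returns the picture (384x512x3 uint8, red, green, blue); there is no depth.
- ctrl.camera_params(name): a dict with "fovy" (degrees; the focal length in pixels is half the picture's height over the tangent of half this angle, whatever the lens; pixels are square), "cx", "cy" (the principal point, pixels), "k1" (the pictures are not rectified: a ray, as slopes to the right and down, at radius r is drawn at 1 + k1 r^2 times it, then the intrinsics apply), "R" (3x3) and "t" (3): a world point X has camera coordinates R X + t. Camera axes: x right, y down, z forward; pixel columns grow to the right and rows downward; lengths in m; the calibration is good to about 2 mm. A picture is of the moment at which its call begins: read the wrist's pose just before it. camera_params takes no time and is no camera call; for the wrist camera it gives the pose at the moment of the call.
- ctrl.job_done(): hands the job in; it is judged then, once.
Trained networks look in the newest picture that a camera, given by its name, has taken for a name from the list of things; names that differ only in an ending like _2 or _b are one class to them, and where a whole thing is asked for, a point or a joint stands for the part that bears it (a point fixed in the world has none). Each returns a list of dicts, best first, with "score" (0 to 1); they miss things now and then, are a little off and sometimes report something else, mostly with a low value. They report only what shows in the picture. A call takes as long as a camera call. They do not tell look-alikes from the thing itself.
- ctrl.find_in(label, camera): "box" ([centre column, centre row, width, height] in pixels, round what is visible of it).
- ctrl.cut_out(label, camera): "mask" (384x512 bool, what is visible of it) and "box" ([centre column, centre row, width, height] in pixels, round what is visible of it).
The state is a dict: "clock": time; "q": joint angles; "qd": joint speeds; "joint_efforts": joint torques, N m; "tcp_pos": TCP position; "tcp_rot": TCP orientation; "wrist_force": force on the tool from outside, world axes, zero at the start; "wrist_torque": the same for the moment, N m; "gripper_width": finger opening in m; "finger_force": force on a finger pad.
Only numpy, scipy, OpenCV 4.12 (cv2) and the standard library are available. Lean on these libraries where they do the work, as an engineer would, in place of code of your own. Each camera call takes 0.05 s, during which the arm holds its last target. There are 200 camera calls.

TASK

Set out the chocolates for the party: flip the sweet jar's red lid right open with its thumb lever, pick the jar up, and with its mouth held low over the acrylic tray shake all eight chocolates out evenly, so that each third of the tray's length gets at least two and none lands beside the tray. Then stand the empty jar back upright on its foot on the oak shelf, clear of the tray. Leave the tray and the other things where they are.

Things in the scene. Friction and masses are not known exactly. Their poses are not given: they have to be found in the camera images.
- jar: Square-sided clear glass jar, 0.5 to 0.8 kg, leaning back on a solid glass wedge foot (72 x 62). Origin: centre of its flat underside; z up when it stands. The long axis rises 30 degrees towards the mouth: a = (-0.866, 0, 0.5); p = (0.5, 0, 0.866) is up across it. Body 66 wide in y (flat sides), 74 high along p, 130 long along a; its lower rear edge lies at (36, 0, 0) mm.
- jar_grip (a point): Point inside the jar on its axis, midway between its flat sides: 60 mm along a and 37 mm along p from the lower rear edge, close to the centre of mass. Fingers that close along the jar's y on the 66 mm sides about this point hold it well; grip moderately (40 to 50 N: much more makes it creep in the fingers). The cap's skirt, the last 14 mm before the mouth, is 70 wide.
- lip (a point): Middle of the lower edge of the jar's pouring opening (130 mm along a, 4 along p), where the sweets slide out. The opening, 58 wide and 36 high, is the lower part of the black cap, level with the inner floor (no rim there); the cap's upper part is closed. Inside the jar is 58 wide, 66 high. Sweets slide on the glass when it slopes about 18 to 26 degrees, sooner when shaken.
- lid (a joint): Red flip-top lid, a plate 62 wide and 76 long over the whole cap face, with a thumb lever beyond its hinge. rad: 0 shut, 1.45 fully open (lever almost lying on the jar's top). The hinge runs along the jar's y; when the lever is pushed back over the jar the plate swings outward and up. It stays where it is left; turning it takes about 0.03 N m (1 N at the lever).
- hinge (a point): Middle of the lid's hinge line, on the upper edge of the cap's face: 130 mm along a and 78 mm along p from the lower rear edge of the jar.
- lever (a point): On the front face of the red thumb lever, 28 mm from the hinge. The lever is 30 mm wide along the jar's y, 38 mm long from the hinge, 4 thick; with the lid shut it stands along p (leaning back 30 degrees), its front face 3 mm before the hinge along a. Push it back and down over the jar with closed fingers, tool upright.
- tray: Low acrylic tray with a frosted floor and clear walls, 170 (x) by 260 (y) mm outside, 28 high, walls and floor 5 thick. Origin: centre of its underside; y is its length: the thirds meet at y = -42 and +42 mm. Loose, 0.6 kg.
- sweet0: Foil-wrapped chocolate, red, 24 x 24 x 20 mm block with rounded edges, 12 g; at the start on the floor of the jar, one layer of two by four. Origin: centre of its 24 x 24 underside.
- sweet1: Foil-wrapped chocolate, gold, 24 x 24 x 20 mm block with rounded edges, 12 g; at the start on the floor of the jar, one layer of two by four. Origin: centre of its 24 x 24 underside.
- sweet2: Foil-wrapped chocolate, green, 24 x 24 x 20 mm block with rounded edges, 12 g; at the start on the floor of the jar, one layer of two by four. Origin: centre of its 24 x 24 underside.
- sweet3: Foil-wrapped chocolate, orange, 24 x 24 x 20 mm block with rounded edges, 12 g; at the start on the floor of the jar, one layer of two by four. Origin: centre of its 24 x 24 underside.
- sweet4: Foil-wrapped chocolate, red, 24 x 24 x 20 mm block with rounded edges, 12 g; at the start on the floor of the jar, one layer of two by four. Origin: centre of its 24 x 24 underside.
- sweet5: Foil-wrapped chocolate, gold, 24 x 24 x 20 mm block with rounded edges, 12 g; at the start on the floor of the jar, one layer of two by four. Origin: centre of its 24 x 24 underside.
- sweet6: Foil-wrapped chocolate, green, 24 x 24 x 20 mm block with rounded edges, 12 g; at the start on the floor of the jar, one layer of two by four. Origin: centre of its 24 x 24 underside.
- sweet7: Foil-wrapped chocolate, orange, 24 x 24 x 20 mm block with rounded edges, 12 g; at the start on the floor of the jar, one layer of two by four. Origin: centre of its 24 x 24 underside.
- holder_a: Matte black ceramic tealight holder, open cup 74 across and 62 high. Origin: centre of its underside. Bystander.
- holder_b: Second matte black ceramic tealight holder, the same as the other. Bystander.
- weight: Yellow plastic balloon weight with a loop, 76 across, 78 high. Origin: centre of its underside. Bystander.
- pump: Blue electric balloon pump with two white nozzles on top, 110 x 150 x 123 high. Origin: centre of its underside. Bystander.
Mind the look-alikes: they are no part of the job. Of the things like the jar, leave any that is green or orange; of the rest the larger one is meant.

How it is judged:
By the outcome, as a careful person would: the job done as asked, in the order asked, and still so for the second after the job is handed in, with the robot touching nothing.
It also fails if it takes over 67 s, if anything falls off the work surface, if the arm or the gripper's body presses on something with over 40 N, if the wrist force passes 120 N, or if a joint passes its speed limit or range.

## Working session

There is one attempt and no reset: what is moved stays moved. The work goes in short steps, Python scripts to look and compute and a tool call to move; the robot and the scene stay as the last step left them, time stands still between calls to the robot, and variables do not carry over. Pictures are saved under pics/ and viewed, at most 10 in all, crops included, and the job is handed in when it is done.

Besides the shell and the picture viewer there is one more tool, called after "Request:" by a JSON object that holds its "op" and its "data", one argument or row to a line. send_rows: Moves the arm, as the interface text tells. Its arguments: {"type":"object","properties":{"motion":{"type":"array"},"force":{"type":"number"}},"required":["motion"]}

```bash
mkdir -p pics
cat > h.py <<'E'
import numpy as np,cv2
from station import ctrl
def snap(c,n):
    im=ctrl.camera(c); cv2.imwrite(f'pics/{n}.png',im[:,:,::-1]); return im
def ray(c,uv,P=None):
    P=P or ctrl.camera_params(c); R=np.array(P['R']);t=np.array(P['t'])
    f=192/np.tan(np.radians(P['fovy'])/2)
    K=np.array([[f,0,P['cx']],[0,f,P['cy']],[0,0,1.]])
    u=cv2.undistortPoints(np.array([[uv]],float),K,np.array([P['k1'],0,0,0.]))[0,0]
    return -R.T@t, R.T@np.array([u[0],u[1],1])
def atz(c,uv,z,P=None):
    o,d=ray(c,uv,P); return o+d*(z-o[2])/d[2]
def tri(obs):
    A=np.zeros((3,3));b=np.zeros(3)
    for o,d in obs:
        d=d/np.linalg.norm(d);M=np.eye(3)-np.outer(d,d);A+=M;b+=M@o
    X=np.linalg.solve(A,b)
    return X,[np.linalg.norm((np.eye(3)-np.outer(d,d)/(d@d))@(X-o)) for o,d in obs]
def proj(c,X,P=None):
    P=P or ctrl.camera_params(c); R=np.array(P['R']);t=np.array(P['t'])
    f=192/np.tan(np.radians(P['fovy'])/2)
    Y=np.atleast_2d(X)@R.T+t; s=Y[:,:2]/Y[:,2:]; r2=(s**2).sum(1,keepdims=True)
    return s*(1+P['k1']*r2)*f+[P['cx'],P['cy']]
E
python3 - <<'E'
from h import *
s=ctrl.read_state(); print({k:np.round(v,3).tolist() for k,v in s.items()})
ims=[snap(c,c+'0') for c in('top','side')]
cv2.imwrite('pics/both.png',cv2.resize(np.vstack(ims)[:,:,::-1],None,fx=.78,fy=.78))
for c in('top','side'):
    for l in('jar','lid','tray','holder_a','weight','pump'):
        print(c,l,[(np.round(d['box']).astype(int).tolist(),round(d['score'],2)) for d in ctrl.find_in(l,c)])
    P=ctrl.camera_params(c);print(P['fovy'],(-np.array(P['R']).T@P['t']).round(3))
E
```

```text
{'clock': 0.0, 'q': [-1.191, 0.537, -0.004, 1.539, 0.003, 1.067, -0.071], 'qd': [-0.0, 0.0, 0.002, -0.0, -0.001, 0.001, -0.002], 'joint_efforts': [-0.0, -57.1, 0.99, -25.16, -0.056, 0.018, 0.0], 'tcp_pos': [0.28, 0.586, 0.238], 'tcp_rot': [-3.14, 0.0, 2.696], 'wrist_force': [-0.005, -0.553, -0.706], 'wrist_torque': [-0.022, 0.036, 0.001], 'finger_force': 0.0, 'gripper_width': 0.088}
top jar [([335, 263, 21, 35], 0.77), ([384, 220, 50, 29], 0.76), ([320, 212, 53, 33], 0.71), ([308, 147, 35, 34], 0.56)]
top lid [([409, 224, 8, 22], 0.74), ([303, 134, 17, 11], 0.6), ([306, 216, 35, 27], 0.55), ([337, 253, 20, 17], 0.45)]
top tray [([194, 233, 97, 83], 0.57)]
top holder_a [([270, 274, 26, 25], 0.97), ([348, 175, 25, 24], 0.77)]
top weight [([121, 183, 24, 26], 0.64)]
top pump [([251, 140, 47, 40], 0.67)]
44.65913226212116 [ 0.383 -0.015  1.441]
side jar [([340, 222, 26, 36], 0.89), ([316, 300, 48, 55], 0.76), ([244, 278, 40, 41], 0.69), ([284, 244, 53, 60], 0.56)]
side lid [([326, 301, 27, 51], 0.84), ([272, 226, 28, 23], 0.41)]
side tray [([222, 197, 78, 54], 0.76)]
side holder_a [([336, 263, 26, 35], 0.72), ([212, 242, 27, 27], 0.7)]
side weight [([236, 152, 14, 25], 0.77)]
side pump [([312, 190, 48, 50], 0.72)]
52.50343240145453 [ 0.138 -0.957  0.889]
```

View pics/both.png

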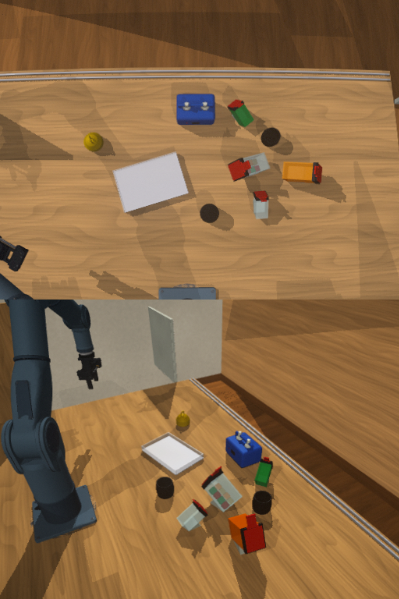

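Run:
```python
from h import *
im=snap('top','top1')
jm=ctrl.cut_out('jar','top'); tm=ctrl.cut_out('tray','top'); lm=ctrl.cut_out('lid','top')
for n,z in(('holder_a',.06),('weight',.07),('pump',.12)):
    for d in ctrl.find_in(n,'top'): 
        if d['score']>.4: print(n,atz('top',d['box'][:2],z/2).round(3)[:2])
def rect(m,z):
    c=cv2.convexHull(cv2.findContours(m.astype(np.uint8),0,2)[0][0])
    w=np.array([atz('top',p[0].astype(float),z)[:2] for p in c],np.float32)
    return cv2.minAreaRect(w*1000), cv2.boxPoints(cv2.minAreaRect(w*1000)).round().tolist()
print('tray',rect(tm[0]['mask'],.028))
for d in jm: print('jar',np.round(d['box']),rect(d['mask'],.07))
for d in lm: print('lid',np.round(d['box']),rect(d['mask'],.1))
si=snap('side','side1')
a=cv2.resize(im[175:290,260:420],None,fx=4.5,fy=4.5,interpolation=3);b=cv2.resize(si[195:335,210:370],(600,525),interpolation=3)
a=cv2.resize(a,(400,288));b=cv2.resize(b,(400,350))
cv2.imwrite('pics/crop.png',np.vstack([a,b])[:,:,::-1])
```

```text
holder_a [ 0.39  -0.089]
holder_a [ 0.687 -0.332]
weight [0.671 0.364]
pump [ 0.799 -0.038]
tray (((514.6035766601562, 144.0094757080078), (178.25106811523438, 264.31610107421875), 16.658456802368164), [[391.0, 245.0], [467.0, -8.0], [638.0, 43.0], [562.0, 296.0]])
jar [321. 212.  48.  33.] (((569.5573120117188, -234.6187744140625), (73.94075012207031, 148.8533477783203), 19.733373641967773), [[510.0, -177.0], [560.0, -317.0], [629.0, -292.0], [579.0, -152.0]])
jar [334. 262.  18.  34.] (((420.3942565917969, -277.7199401855469), (59.466270446777344, 102.71109771728516), 88.46729278564453), [[368.0, -306.0], [471.0, -309.0], [473.0, -249.0], [370.0, -247.0]])
jar [386. 221.  47.  31.] (((541.8414306640625, -443.0875549316406), (153.6496124267578, 79.11968231201172), 86.21222686767578), [[497.0, -517.0], [576.0, -522.0], [586.0, -369.0], [507.0, -364.0]])
lid [306. 217.  30.  29.] (((555.5480346679688, -197.34556579589844), (62.712947845458984, 78.65122985839844), 20.678998947143555), [[512.0, -172.0], [540.0, -245.0], [599.0, -223.0], [571.0, -149.0]])
lid [336. 254.  17.  12.] (((450.8692321777344, -274.3902282714844), (43.670860290527344, 37.37353515625), 89.30178833007812), [[432.0, -296.0], [469.0, -296.0], [470.0, -253.0], [432.0, -252.0]])
lid [408. 223.  10.  24.] (((533.3016967773438, -495.05731201171875), (27.497392654418945, 62.40855407714844), 86.69768524169922), [[501.0, -507.0], [564.0, -511.0], [565.0, -483.0], [503.0, -480.0]])
lid [317. 213.  50.  34.] (((564.4605712890625, -229.79263305664062), (75.04914855957031, 148.46017456054688), 18.440168380737305), [[505.0, -171.0], [552.0, -312.0], [624.0, -288.0], [577.0, -148.0]])
```

View pics/crop.png

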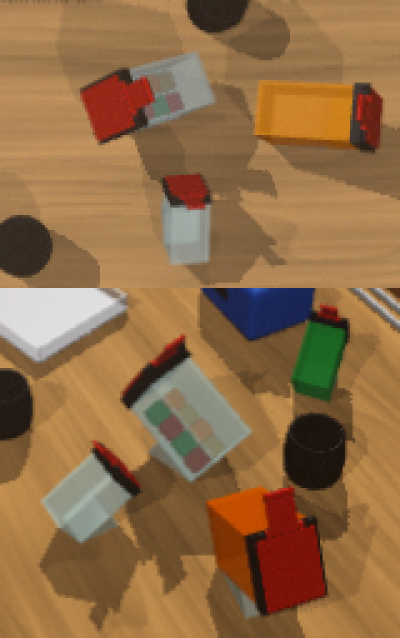

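```bash
cat >> h.py <<'E'
def plan(*tg,start=None):
    """targets (x,y,z,heading deg of tool x); prints shift/turn from current (or start) pose"""
    s=ctrl.read_state(); p=np.array(s['tcp_pos']); y=np.degrees(s['tcp_rot'][2])
    if start: p=np.array(start[:3]);y=start[3]
    c,n=np.cos(np.radians(y)),np.sin(np.radians(y)); A=np.array([[c,n,0],[n,-c,0],[0,0,-1]])
    for t in tg: print((A@(np.array(t[:3])-p)*1000).round(1),'turn',round(-((t[3]-y+180)%360-180),1))
E
python3 -c "
from h import *
plan((.50,-.17,.34,109.4))"
```

```text
[-524.4 -587.8 -101.3] turn 45.1
```

Request:
{"op": "send_rows", "data": {
  "motion": [
    {"translation": [-524,-588,-101],"turn": 45,"grip": 0},
    {"translation": [-524,-588,-101],"turn": 45,"grip": 0},
    {"translation": [-524,-588,-101],"turn": 45,"grip": 0},
    {"translation": [-524,-588,-101],"turn": 45,"grip": 0},
    {"translation": [-524,-588,-101],"turn": 45,"grip": 0},
    {"translation": [-524,-588,-101],"turn": 45,"grip": 0},
    {"translation": [-524,-588,-101],"turn": 45,"grip": 0},
    {"translation": [-524,-588,-101],"turn": 45,"grip": 0},
    {"translation": [-524,-588,-101],"turn": 45,"grip": 0},
    {"translation": [-524,-588,-101],"turn": 45,"grip": 0},
    {"translation": [-524,-588,-101],"turn": 45,"grip": 0},
    {"translation": [-524,-588,-101],"turn": 45,"grip": 0},
    {"translation": [-524,-588,-101],"turn": 45,"grip": 0},
    {"translation": [-524,-588,-101],"turn": 45,"grip": 0},
    {"translation": [-524,-588,-101],"turn": 45,"grip": 0},
    {"translation": [-524,-588,-101],"turn": 45,"grip": 0},
    {"translation": [-524,-588,-101],"turn": 45,"grip": 0},
    {"translation": [-524,-588,-101],"turn": 45,"grip": 0},
    {"translation": [-524,-588,-101],"turn": 45,"grip": 0},
    {"translation": [-524,-588,-101],"turn": 45,"grip": 0}
  ]
}}

```text
clock: 2.77
tcp_pos: [0.5, -0.1783, 0.3413]
tcp_rot: [3.14, 0.006, 1.901]
wrist_force: [-1.3, 0.3, 0.7]
gripper_width: 0.0007
finger_force: 0.0
```

Run:
```python
from h import *
s=ctrl.read_state();print(s['clock'],s['tcp_pos'],s['tcp_rot'],s['q'])
P=ctrl.camera_params('wrist');print(P['fovy'],(-np.array(P['R']).T@P['t']).round(3),np.round(P['R'],2).tolist())
im=snap('wrist','w1')
for l in('jar','lid','lever'): 
  for d in ctrl.find_in(l,'wrist'): print(l,np.round(d['box']),round(d['score'],2))
```

```text
2.7667 [ 0.49999985 -0.17830401  0.34125839] [3.14046563 0.00593442 1.90128228] [-0.28675293  0.25889525  0.66401372  1.76129252 -0.16765205  1.17502012
  0.75578974]
58.538725875823346 [ 0.479 -0.116  0.487] [[0.95, 0.32, 0.0], [0.31, -0.91, 0.26], [0.09, -0.25, -0.97]]
jar [257. 346.  28.  28.] 0.84
jar [303. 205.  66.  76.] 0.79
jar [186. 212.  80.  58.] 0.74
jar [452. 249.  90.  63.] 0.63
jar [481. 124.  62. 129.] 0.43
lid [302. 202.  56.  78.] 0.84
lid [199. 227.  43.  38.] 0.81
lid [494. 253.   6.  55.] 0.59
lever [200. 225.  51.  33.] 0.91
lever [304. 201.  59.  79.] 0.87
lever [493. 252.  15.  54.] 0.73
```

View pics/w1.png

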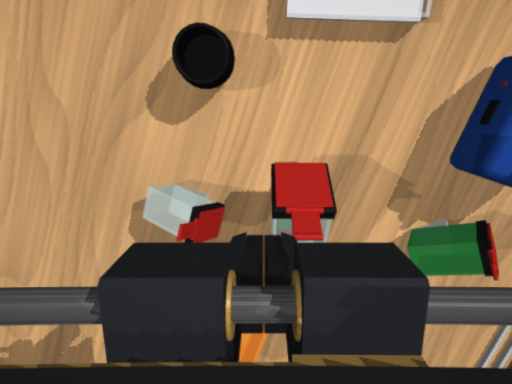

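```bash
cat > fit.py <<'E'
from h import *
from scipy.optimize import minimize
A=np.array([-.866,0,.5]);Pv=np.array([.5,0,.866]);E=np.array([.036,0,0])
def jp(a,p,y): return E+A*a/1000+Pv*p/1000+np.array([0,y/1000,0])
plate=[jp(133,p,y) for p,y in((78,-31),(78,31),(2,31),(2,-31))]
lever=[jp(133,p,y) for p,y in((78,-15),(78,15),(116,15),(116,-15))]
def red(im,box):
    h=cv2.cvtColor(im,cv2.COLOR_RGB2HSV); m=(((h[...,0]<6)|(h[...,0]>174))&(h[...,1]>170)&(h[...,2]>70)).astype(np.uint8)
    k=np.zeros_like(m);x,y,w,g=box;k[y:y+g,x:x+w]=1;return m*k
def W(v,X):
    c,s=np.cos(v[3]),np.sin(v[3]);return np.array(X)@np.array([[c,s,0],[-s,c,0],[0,0,1]])+v[:3]
def cost(v,obs):
    e=0
    for c,P,m in obs:
        r=np.zeros((m.shape[0],m.shape[1]),np.uint8)
        for q in(plate,lever): cv2.fillPoly(r,[np.round(proj(c,W(v,q),P)*16).astype(np.int32)],255,cv2.LINE_AA,4)
        e+=np.abs(r/255.-m).sum()/m.sum()
    return e
E
python3 - <<'E'
from fit import *
obs=[]
for c,n,b in(('wrist','w1',(240,150,110,95)),('top','top1',(285,195,45,40)),('side','side1',(250,205,50,55))):
    im=cv2.imread(f'pics/{n}.png')[:,:,::-1]; m=red(im,b);print(c,m.sum());obs.append((c,ctrl.camera_params(c),m))
v0=np.array([.575,-.25,0,np.radians(-70.6)])
for o in(obs,obs[:1]+obs[2:],obs[:2]):
    r=min((minimize(cost,v0+np.random.randn(4)*[.01,.01,.005,.03],args=(o,),method='Nelder-Mead',options=dict(initial_simplex=v0+np.vstack([np.zeros(4),np.diag([.015,.015,.01,.08])])+np.random.randn(5,4)*.004,maxiter=300)) for _ in range(4)),key=lambda r:r.fun)
    print(r.x.round(4),np.degrees(r.x[3]).round(2),r.fun,[round(cost(r.x,[q]),2) for q in obs])
E
```

```text
wrist 3421
top 461
side 57
[ 0.5752 -0.2385 -0.0024 -1.1904] -68.21 1.602631018884484 [np.float64(0.32), np.float64(0.24), np.float64(1.04)]
[ 0.5738 -0.2353 -0.0091 -1.2011] -68.82 1.3015966158152055 [np.float64(0.17), np.float64(0.36), np.float64(1.13)]
[ 0.5713 -0.2352 -0.0075 -1.2169] -69.73 0.4750154539042848 [np.float64(0.17), np.float64(0.31), np.float64(1.34)]
```

Run:
```python
from h import *
import json
im=snap('wrist','w2');P=ctrl.camera_params('wrist')
json.dump({k:np.array(v).tolist() for k,v in P.items()},open('w2.json','w'))
s=ctrl.read_state();print(s['tcp_pos'],s['qd'].round(3))
plan((.52,-.11,.28,110))
```

```text
[ 0.49943664 -0.16812719  0.3393931 ] [-0.011 -0.005 -0.001  0.002  0.002 -0.001  0.004]
[47.9 38.9 59.4] turn -0.4
```

Request:
{"op": "send_rows", "data": {
  "motion": [
    {"translation": [48,39,59],"turn": 0,"grip": 0},
    {"translation": [48,39,59],"turn": 0,"grip": 0},
    {"translation": [48,39,59],"turn": 0,"grip": 0},
    {"translation": [48,39,59],"turn": 0,"grip": 0},
    {"translation": [48,39,59],"turn": 0,"grip": 0}
  ]
}}

```text
clock: 3.43
tcp_pos: [0.5201, -0.1108, 0.2809]
tcp_rot: [-3.141, -0.0, 1.913]
wrist_force: [0.1, 0.1, 0.1]
gripper_width: 0.0005
finger_force: 0.0
```

Run:
```python
from fit import *
import json
ctrl.camera('wrist')
im=snap('wrist','w3');P3=ctrl.camera_params('wrist')
json.dump({k:np.array(v).tolist() for k,v in P3.items()},open('w3.json','w'))
for d in ctrl.find_in('lid','wrist'): print(np.round(d['box']),d['score'])
P2=json.load(open('w2.json'))
obs=[]
for c,n,b,P in(('wrist','w2',(240,150,110,95),P2),('wrist','w3',(220,80,180,200),P3),('top','top1',(285,195,45,40),ctrl.camera_params('top'))):
    m=red(cv2.imread(f'pics/{n}.png')[:,:,::-1],b);ys,xs=np.nonzero(m);print(n,m.sum(),xs.min(),xs.max(),ys.min(),ys.max());obs.append((c,P,m))
v0=np.array([.572,-.236,0,np.radians(-70)])
for o in(obs,obs[:2],obs[1:2]):
    r=min((minimize(cost,v0,args=(o,),method='Nelder-Mead',options=dict(initial_simplex=v0+np.vstack([np.zeros(4),np.diag([.015,.015,.01,.08])])+np.random.randn(5,4)*.004,maxiter=300)) for _ in range(5)),key=lambda r:r.fun)
    print(r.x.round(4),np.degrees(r.x[3]).round(2),r.fun,[round(cost(r.x,[q]),2) for q in obs])
```

```text
[267. 231.  57.  13.] 0.92
[482. 344.  11.  37.] 0.62
w2 3201 272 330 172 242
w3 751 237 295 223 279
top1 461 293 321 205 230
[ 0.5989 -0.1806 -0.217   1.2325] 70.62 2.1307495966881405 [np.float64(0.77), np.float64(0.84), np.float64(0.52)]
[ 0.5833 -0.1842 -0.2447  1.6232] 93.0 1.4432697997718642 [np.float64(0.82), np.float64(0.63), np.float64(0.63)]
[ 0.6247 -0.3589 -0.7059  1.1883] 68.09 0.7824965405602988 [np.float64(1.03), np.float64(0.78), np.float64(1.32)]
```

View pics/w3.png

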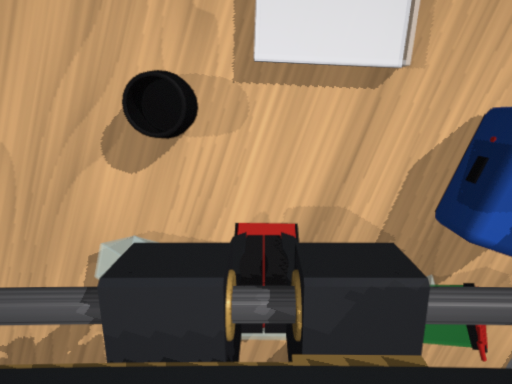

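Run:
```python
from fit import *
import json
P2=json.load(open('w2.json'));P3=json.load(open('w3.json'))
obs=[(c,P,red(cv2.imread(f'pics/{n}.png')[:,:,::-1],b)) for c,n,b,P in(('wrist','w2',(240,150,110,95),P2),('top','top1',(285,195,45,40),ctrl.camera_params('top')))]
v0=np.array([.572,-.236,0,np.radians(-70)])
for o,fz in((obs,0),(obs[:1],1),(obs[:1],0),(obs[1:],1)):
    f=lambda v:cost(np.array([v[0],v[1],0 if fz else v[2],v[3]]),o)+50*abs(v[2])*(fz==1)
    r=min((minimize(f,v0,method='Nelder-Mead',options=dict(initial_simplex=v0+np.vstack([np.zeros(4),np.diag([.01,.01,.006,.05])])+np.random.randn(5,4)*[.003,.003,.003,.01],maxiter=300)) for _ in range(5)),key=lambda r:r.fun)
    print(r.x.round(4),np.degrees(r.x[3]).round(2),round(r.fun,3),[round(cost(r.x,[q]),2) for q in obs], proj('wrist',W(r.x,[plate[2],plate[3]]),P3).round(0).tolist())
```

```text
[ 0.5724 -0.2413 -0.0066 -1.2001] -68.76 0.256 [np.float64(0.12), np.float64(0.13)] [[293.0, 222.0], [238.0, 223.0]]
[ 0.5681 -0.2385 -0.     -1.2493] -71.58 0.118 [np.float64(0.12), np.float64(0.19)] [[294.0, 221.0], [238.0, 220.0]]
[ 0.5728 -0.2424 -0.018  -1.2229] -70.07 0.09 [np.float64(0.09), np.float64(0.15)] [[294.0, 220.0], [241.0, 220.0]]
[ 0.5718 -0.241  -0.     -1.1836] -67.82 0.132 [np.float64(0.18), np.float64(0.13)] [[292.0, 223.0], [236.0, 225.0]]
```

```bash
cat >> h.py <<'E'
J=np.array([.571,-.240]);YJ=-69.8
def jw(x,z,y=0,h=None):
    c,s=np.cos(np.radians(YJ)),np.sin(np.radians(YJ))
    return (J[0]+(x*c-y*s)/1000,J[1]+(x*s+y*c)/1000,z/1000,YJ+180 if h is None else h)
E
python3 -c "
from h import *
plan(*[jw(*q) for q in((-75,200),(-75,150),(-45,150),(-34,149),(-27,146),(-22,139),(-17,133),(-10,128),(-8,127),(-40,190))])"
```

```text
[-61.9   4.3  81.8] turn -0.8
[-61.9   4.3 131.8] turn -0.8
[-91.9   4.7 131.8] turn -0.8
[-102.9    4.8  132.8] turn -0.8
[-109.9    4.9  135.8] turn -0.8
[-114.9    5.   142.8] turn -0.8
[-119.9    5.1  148.8] turn -0.8
[-126.9    5.2  153.8] turn -0.8
[-128.9    5.2  154.8] turn -0.8
[-96.9   4.8  91.8] turn -0.8
```

Request:
{"op": "send_rows", "data": {
  "motion": [
    {"translation": [-62,4,82],"turn": -0.8,"grip": 0},
    {"translation": [-62,4,82],"turn": -0.8,"grip": 0},
    {"translation": [-62,4,120],"turn": -0.8,"grip": 0},
    {"translation": [-62,4,132],"turn": -0.8,"grip": 0},
    {"translation": [-62,4,132],"turn": -0.8,"grip": 0},
    {"translation": [-82,5,132],"turn": -0.8,"grip": 0},
    {"translation": [-92,5,132],"turn": -0.8,"grip": 0},
    {"translation": [-103,5,133],"turn": -0.8,"grip": 0},
    {"translation": [-110,5,136],"turn": -0.8,"grip": 0},
    {"translation": [-115,5,143],"turn": -0.8,"grip": 0},
    {"translation": [-120,5,149],"turn": -0.8,"grip": 0},
    {"translation": [-127,5,154],"turn": -0.8,"grip": 0},
    {"translation": [-129,5,155],"turn": -0.8,"grip": 0},
    {"translation": [-129,5,155],"turn": -0.8,"grip": 0},
    {"translation": [-129,5,155],"turn": -0.8,"grip": 0}
  ]
}}

```text
clock: 4.83
tcp_pos: [0.5697, -0.2329, 0.1269]
tcp_rot: [3.139, 0.003, 1.924]
wrist_force: [1.3, -0.8, 9.3]
gripper_width: 0.0001
finger_force: 4.0
```

```bash
python3 -c "
from h import *
plan((.50,-.168,.34,110.2))"
```

```text
[  85.   -42.9 -213.1] turn 0.1
```

Request:
{"op": "send_rows", "data": {
  "motion": [
    {"translation": [0,0,-40],"turn": 0,"grip": 0},
    {"translation": [0,0,-80],"turn": 0,"grip": 0},
    {"translation": [60,-40,-120],"turn": 0,"grip": 88},
    {"translation": [85,-43,-160],"turn": 0,"grip": 88},
    {"translation": [85,-43,-200],"turn": 0,"grip": 88},
    {"translation": [85,-43,-213],"turn": 0,"grip": 88},
    {"translation": [85,-43,-213],"turn": 0,"grip": 88},
    {"translation": [85,-43,-213],"turn": 0,"grip": 88},
    {"translation": [85,-43,-213],"turn": 0,"grip": 88}
  ]
}}

```text
clock: 5.58
tcp_pos: [0.4983, -0.1667, 0.3381]
tcp_rot: [3.141, -0.0, 1.925]
wrist_force: [-0.3, 0.1, -1.4]
gripper_width: 0.0449
finger_force: 0.0
```

Run:
```python
from h import *
im=snap('wrist','w4');t=snap('top','top4');s=snap('side','side4')
a=cv2.resize(im[130:260,220:400],(540,390));b=cv2.resize(t[190:240,285:355],(252,180),interpolation=3);c=cv2.resize(s[195:285,240:330],(250,180),interpolation=3)
o=np.zeros((570,540,3),np.uint8);o[:390]=a;o[390:,:252]=b;o[390:,260:510]=c
cv2.imwrite('pics/open.png',o[:,:,::-1])
```

```text
(no output)
```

View pics/open.png

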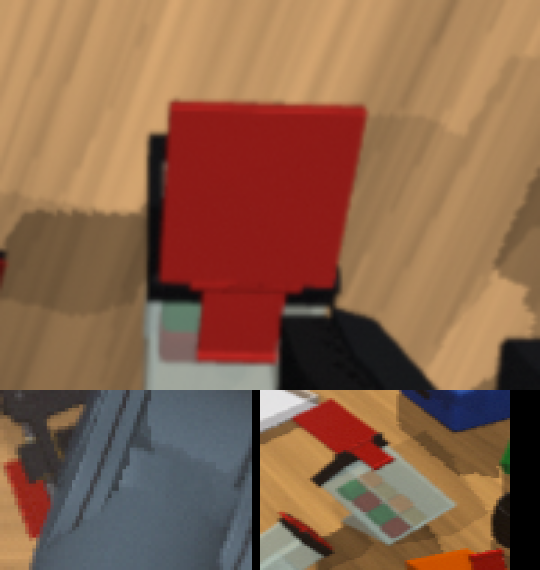

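Run:
```python
from h import *
plan(*[jw(*q) for q in((43,200),(43,45))])
```

```text
[-136.9   43.6  136.9] turn 0.0
[-136.9   43.6  291.9] turn 0.0
```

Request:
{"op": "send_rows", "data": {
  "motion": [
    {"translation": [-30,10,30],"turn": 0,"grip": 88},
    {"translation": [-60,20,60],"turn": 0,"grip": 88},
    {"translation": [-90,30,90],"turn": 0,"grip": 88},
    {"translation": [-120,40,110],"turn": 0,"grip": 88},
    {"translation": [-137,44,137],"turn": 0,"grip": 88},
    {"translation": [-137,44,137],"turn": 0,"grip": 88},
    {"translation": [-137,44,165],"turn": 0,"grip": 88},
    {"translation": [-137,44,195],"turn": 0,"grip": 88},
    {"translation": [-137,44,225],"turn": 0,"grip": 88},
    {"translation": [-137,44,255],"turn": 0,"grip": 88},
    {"translation": [-137,44,280],"turn": 0,"grip": 88},
    {"translation": [-137,44,292],"turn": 0,"grip": 88},
    {"translation": [-137,44,292],"turn": 0,"grip": 88}
  ]
}}

```text
clock: 6.82
tcp_pos: [0.5846, -0.2789, 0.0435]
tcp_rot: [-3.137, -0.004, 1.924]
wrist_force: [-0.7, 0.5, 0.1]
gripper_width: 0.0879
finger_force: 0.0
```

Run:
```python
from h import *
im=snap('wrist','w5')
s=snap('side','side5');t=snap('top','top5')
P=ctrl.camera_params('side'); 
for r in ctrl.find_in('jar','side'): print(np.round(r['box']),r['score'])
a=cv2.resize(s[195:315,210:370],(480,360),interpolation=3);b=cv2.resize(im,(280,210))
o=np.zeros((570,480,3),np.uint8);o[:360]=a;o[360:,:280]=b
cv2.imwrite('pics/pre.png',o[:,:,::-1])
st=ctrl.read_state();print(st['tcp_pos'],st['wrist_force'])
```

```text
[279. 236.  60.  72.] 0.94
[316. 300.  50.  57.] 0.81
[245. 276.  39.  42.] 0.7
[341. 221.  22.  33.] 0.57
[ 0.5880756  -0.2808733   0.04854809] [ 1.00721376 -0.26159232 -0.17290086]
```

View pics/pre.png

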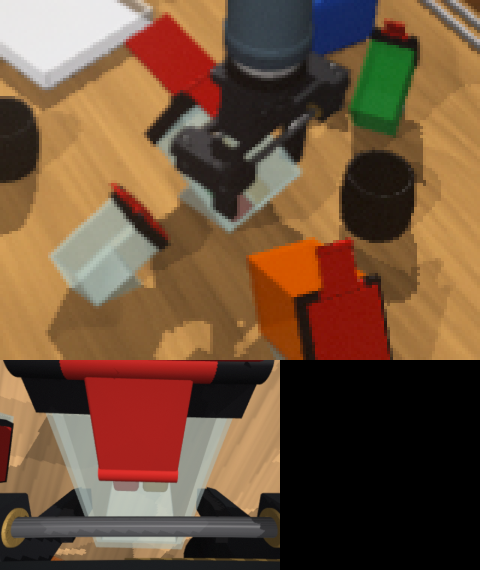

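Request:
{"op": "send_rows", "data": {
  "force": 45,
  "motion": [
    {"translation": [0,0,0],"turn": 0,"grip": 50},
    {"translation": [0,0,0],"turn": 0,"grip": 50},
    {"translation": [0,0,0],"turn": 0,"grip": 50},
    {"translation": [0,0,0],"turn": 0,"grip": 50},
    {"translation": [0,0,0],"turn": 0,"grip": 50},
    {"translation": [0,0,-10],"turn": 0,"grip": 50},
    {"translation": [0,0,-20],"turn": 0,"grip": 50},
    {"translation": [0,0,-30],"turn": 0,"grip": 50},
    {"translation": [0,0,-40],"turn": 0,"grip": 50},
    {"translation": [0,0,-50],"turn": 0,"grip": 50},
    {"translation": [0,0,-60],"turn": 0,"grip": 50},
    {"translation": [0,0,-60],"turn": 0,"grip": 50}
  ]
}}

```text
clock: 8.02
tcp_pos: [0.5883, -0.2808, 0.1094]
tcp_rot: [3.139, 0.003, 1.924]
wrist_force: [1.0, -0.5, -7.9]
gripper_width: 0.0654
finger_force: 45.0
```

Run:
```python
from h import *
im=snap('wrist','w6')
s=snap('side','side6')
a=cv2.resize(s[175:295,210:370],(480,360),interpolation=3);b=cv2.resize(im,(280,210))
o=np.zeros((570,480,3),np.uint8);o[:360]=a;o[360:,:280]=b
cv2.imwrite('pics/lift.png',o[:,:,::-1])
st=ctrl.read_state();print(st['tcp_pos'],st['wrist_force'],st['wrist_torque'],st['gripper_width'],st['finger_force'])
plan((.60,.165,.2,196.7))
```

```text
[ 0.58730466 -0.28015193  0.10726715] [-0.15358231  0.08191997 -8.09616928] [-0.33199076 -0.07865983 -0.02598271] 0.06538117979982437 44.999434584751725
[413.2 166.1 -92.7] turn -86.4
```

View pics/lift.png

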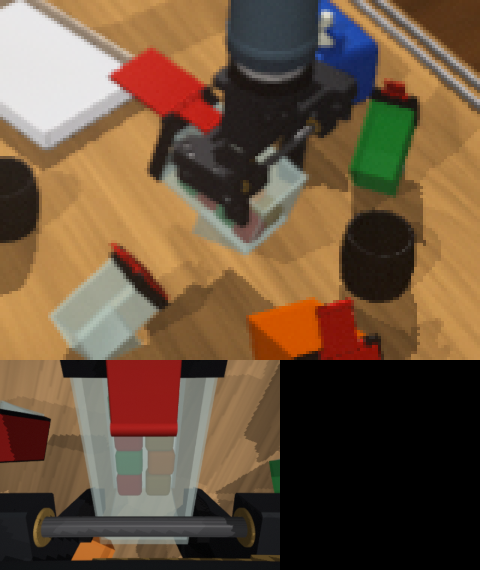

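```bash
cat >> h.py <<'E'
def phi_est(im,P,g=(25,60),lev=(92.5,84.5)):
    """mouth elevation (deg) from row of lever's rear end in wrist view"""
    h=cv2.cvtColor(im,cv2.COLOR_RGB2HSV); m=(((h[...,0]<6)|(h[...,0]>174))&(h[...,1]>170)&(h[...,2]>70))
    rows=np.nonzero(m[:,235:290].mean(1)>.6)[0]
    if len(rows)==0: return None,None
    row=rows.max()
    s=ctrl.read_state(); p=np.array(s['tcp_pos']); y=s['tcp_rot'][2]
    best=[]
    da,dp=lev[0]-g[0],lev[1]-g[1]
    for f in np.arange(-60,41,.5):
        r=np.radians(f); fw=da*np.cos(r)-dp*np.sin(r); up=da*np.sin(r)+dp*np.cos(r)
        X=p+np.array([np.cos(y)*fw,np.sin(y)*fw,19+up])/1000
        best.append((abs(proj('wrist',X,P)[0,1]-row),f))
    return row,min(best)
E
python3 - <<'E'
from h import *
P=ctrl.camera_params('wrist')
print(phi_est(cv2.imread('pics/w6.png')[:,:,::-1],P))
for i in range(4): print(phi_est(ctrl.camera('wrist'),ctrl.camera_params('wrist')))
s=ctrl.read_state();print(s['tcp_pos'],s['wrist_torque'])
im=cv2.imread('pics/w5.png')[:,:,::-1]
print('w5',phi_est(im,P))
E
```

```text
(np.int64(138), (np.float64(0.4525124529960749), np.float64(16.0)))
(np.int64(138), (np.float64(0.7591572775761506), np.float64(16.0)))
(np.int64(138), (np.float64(0.8471580691335419), np.float64(16.0)))
(np.int64(138), (np.float64(0.5752878030803572), np.float64(16.5)))
(np.int64(138), (np.float64(0.697100327902973), np.float64(16.5)))
[ 0.58648813 -0.27980529  0.10597825] [-0.4740516  -0.08228972 -0.00850905]
w5 (np.int64(221), (np.float64(0.10526002909256249), np.float64(35.0)))
```

```bash
cat >> h.py <<'E'
T=np.array([.5146,.1440]);YT=16.66
def tw(x,y,z,h=None):
    c,s=np.cos(np.radians(YT)),np.sin(np.radians(YT))
    return (T[0]+(x*c-y*s)/1000,T[1]+(x*s+y*c)/1000,z/1000,YT+180 if h is None else h)
E
python3 -c "
from h import *
plan(tw(100,-78,150))
print(tw(100,-78,150))"
```

```text
[338.3 174.3 -44. ] turn -86.4
(np.float64(0.6327642452532289), np.float64(0.09794339196450999), 0.15, 196.66)
```

Request:
{"op": "send_rows", "data": {
  "force": 48,
  "motion": [
    {"translation": [0,0,-15],"turn": 0,"grip": 50},
    {"translation": [8,4,-35],"turn": -3,"grip": 50},
    {"translation": [20,10,-50],"turn": -7,"grip": 50},
    {"translation": [38,19,-60],"turn": -12,"grip": 50},
    {"translation": [58,29,-64],"turn": -17,"grip": 50},
    {"translation": [80,41,-64],"turn": -22,"grip": 50},
    {"translation": [102,52,-64],"turn": -27,"grip": 50},
    {"translation": [124,64,-64],"turn": -32,"grip": 50},
    {"translation": [146,75,-64],"turn": -37,"grip": 50},
    {"translation": [168,86,-64],"turn": -43,"grip": 50},
    {"translation": [190,98,-64],"turn": -49,"grip": 50},
    {"translation": [212,109,-64],"turn": -55,"grip": 50},
    {"translation": [234,120,-64],"turn": -61,"grip": 50},
    {"translation": [256,132,-64],"turn": -67,"grip": 50},
    {"translation": [278,143,-62],"turn": -73,"grip": 50},
    {"translation": [298,153,-58],"turn": -78,"grip": 50},
    {"translation": [315,162,-52],"turn": -82,"grip": 50},
    {"translation": [328,169,-47],"turn": -85,"grip": 50},
    {"translation": [336,173,-44],"turn": -86.4,"grip": 50},
    {"translation": [338,174,-44],"turn": -86.4,"grip": 50}
  ]
}}

```text
clock: 9.98
tcp_pos: [0.6327, 0.0989, 0.1502]
tcp_rot: [3.141, -0.001, -2.849]
wrist_force: [0.2, 1.1, -8.0]
gripper_width: 0.0656
finger_force: 48.0
```

Run:
```python
from h import *
for i in range(2): im=ctrl.camera('wrist');print(phi_est(im,ctrl.camera_params('wrist')))
cv2.imwrite('pics/w7.png',im[:,:,::-1])
s=ctrl.read_state();print(s['tcp_pos'],s['tcp_rot'],s['wrist_torque'],s['wrist_force'])
s=snap('side','side7');t=snap('top','top7')
a=cv2.resize(s[140:260,160:320],(480,360),interpolation=3);b=cv2.resize(im,(280,210))
o=np.zeros((570,480,3),np.uint8);o[:360]=a;o[360:,:280]=b;o[360:,290:480]=cv2.resize(t[170:302,130:249],(190,210))
cv2.imwrite('pics/over.png',o[:,:,::-1])
```

```text
(np.int64(117), (np.float64(0.04338148222923621), np.float64(10.0)))
(np.int64(117), (np.float64(0.08101924359775126), np.float64(10.0)))
[0.63315989 0.09638348 0.15082253] [-3.14075703e+00 -4.80502178e-04 -2.85250377e+00] [ 0.13391723 -0.36576579  0.00293415] [ 0.28203446 -0.41806069 -8.23352023]
```

View pics/over.png

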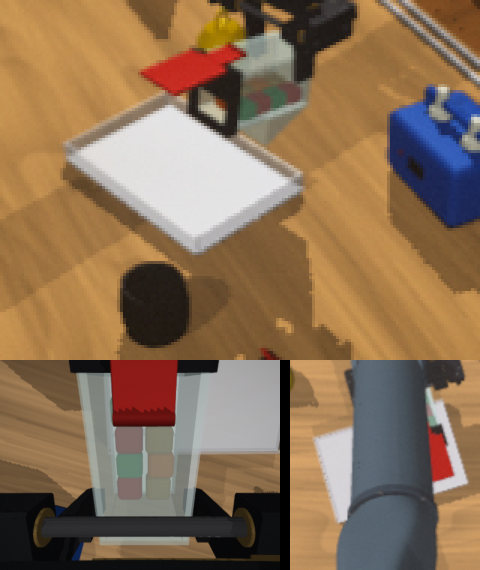

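Request:
{"op": "send_rows", "data": {
  "force": 38,
  "motion": [
    {"translation": [0,0,7],"turn": 0,"grip": 50},
    {"translation": [0,0,15],"turn": 0,"grip": 50},
    {"translation": [0,0,22],"turn": 0,"grip": 50}
  ]
}}

```text
clock: 10.43
tcp_pos: [0.6329, 0.0964, 0.1278]
tcp_rot: [-3.141, -0.001, -2.852]
wrist_force: [-0.3, 0.1, -8.9]
gripper_width: 0.0655
finger_force: 38.0
```

```bash
cat > st.py <<'E'
from h import *
im=ctrl.camera('wrist');print(phi_est(im,ctrl.camera_params('wrist')))
cv2.imwrite('pics/last.png',im[:,:,::-1])
s=ctrl.read_state();print(s['clock'],s['tcp_pos'].round(4),s['wrist_torque'].round(2),s['wrist_force'].round(1))
E
python3 st.py
```

```text
(np.int64(104), (np.float64(0.08768276846841161), np.float64(4.5)))
10.4833 [0.6317 0.0965 0.1261] [ 0.22 -0.28 -0.05] [-0.3  0.2 -9.8]
```

Request:
{"op": "send_rows", "data": {
  "force": 31,
  "motion": [
    {"translation": [0,0,0],"turn": 0,"grip": 50},
    {"translation": [0,0,0],"turn": 0,"grip": 50}
  ]
}}

```text
clock: 10.65
tcp_pos: [0.6329, 0.097, 0.1283]
tcp_rot: [-3.142, -0.001, -2.851]
wrist_force: [-0.4, -0.0, -8.2]
gripper_width: 0.0659
finger_force: 31.0
```

```bash
python3 st.py
```

```text
(np.int64(83), (np.float64(2.5077831848822427), np.float64(-17.0)))
10.7 [0.6332 0.0971 0.1287] [ 0.19 -0.38  0.04] [ 0.4 -0.4 -8.2]
```

Run:
```python
from h import *
im=cv2.imread('pics/last.png')[:,:,::-1]
P=ctrl.camera_params('wrist');s=ctrl.read_state(); p=np.array(s['tcp_pos']); y=s['tcp_rot'][2]
for f in range(10,-41,-10):
    o=[]
    for a,pp in((92.5,84.5),(130,80),(0,74),(0,2),(0,0+4),(130,2)):
        r=np.radians(f);da,dp=a-25,pp-60;fw=da*np.cos(r)-dp*np.sin(r);up=da*np.sin(r)+dp*np.cos(r)
        o.append(round(proj('wrist',p+np.array([np.cos(y)*fw,np.sin(y)*fw,19+up])/1000,P)[0,1]))
    print(f,o)
for k in('sweet0','lip','lever','lid'):
    for d in ctrl.find_in(k,'wrist'): print(k,np.round(d['box']),round(d['score'],2))
t=ctrl.camera('side')
for d in ctrl.find_in('sweet0','side'): print('side',np.round(d['box']),round(d['score'],2))
cv2.imwrite('pics/side8.png',t[:,:,::-1])
```

```text
10 [117, -59, 345, 246, 248, -12]
0 [97, -50, 349, 265, 266, 21]
-10 [87, -31, 350, 284, 285, 52]
-20 [86, -7, 348, 304, 305, 82]
-30 [91, 18, 344, 324, 324, 111]
-40 [100, 45, 337, 345, 345, 139]
lip [265. 168. 190. 335.] 0.94
lever [264.  44.  86.  86.] 0.73
lever [430.  89. 160. 178.] 0.72
lid [265.  46.  85.  91.] 0.58
side [212. 241.  25.  29.] 0.75
side [224. 188.  28.  29.] 0.37
side [233. 156.  13.  20.] 0.15
```

```bash
cat > prof.py <<'E'
from h import *
import sys
im=cv2.imread(sys.argv[1])[:,:,::-1].astype(int)
for r in range(60,312,12): print(r,im[r:r+4,222:242].mean((0,1)).astype(int),im[r:r+4,278:300].mean((0,1)).astype(int))
E
python3 prof.py pics/w7.png; echo; python3 prof.py pics/last.png
```

```text
60 [142  26  23] [143  27  24]
72 [143  26  23] [144  27  23]
84 [141  26  22] [142  27  23]
96 [100  17  14] [100  17  14]
108 [98 17 15] [97 17 15]
120 [87 64 62] [93 77 68]
132 [129 108 106] [132 132 115]
144 [129 108 106] [132 132 115]
156 [129 108 106] [131 132 115]
168 [122 109 106] [127 127 112]
180 [104 133 116] [141 126 108]
192 [103 133 116] [141 126 108]
204 [103 132 115] [140 126 108]
216 [125 109 106] [128 129 114]
228 [129 108 106] [132 133 116]
240 [129 108 106] [131 132 115]
252 [126 112 109] [128 130 116]
264 [136 139 130] [132 137 128]
276 [134 138 129] [134 138 129]
288 [38 39 40] [38 38 39]
300 [45 44 46] [45 44 46]

60 [103  19  16] [104  18  16]
72 [104  19  16] [104  19  16]
84 [62 12 10] [62 12 10]
96 [163 170 170] [163 170 169]
108 [135 151 144] [150 146 139]
120 [103 132 115] [139 124 106]
132 [103 132 116] [140 124 106]
144 [104 132 115] [140 124 106]
156 [127 106 104] [129 128 113]
168 [130 108 106] [133 132 115]
180 [131 109 106] [133 133 115]
192 [128 107 105] [130 129 114]
204 [104 132 116] [140 125 107]
216 [105 133 116] [141 125 107]
228 [104 133 116] [141 125 107]
240 [104 122 110] [129 119 105]
252 [130 108 105] [133 132 114]
264 [129 107 105] [131 131 113]
276 [128 106 103] [130 129 112]
288 [37 37 38] [38 38 39]
300 [44 43 45] [44 44 45]
```

Request:
{"op": "send_rows", "data": {
  "force": 46,
  "motion": [
    {"translation": [-8,0,0],"turn": 0,"grip": 50},
    {"translation": [-18,0,0],"turn": 0,"grip": 50},
    {"translation": [-24,0,0],"turn": 0,"grip": 50},
    {"translation": [-24,0,0],"turn": 0,"grip": 50},
    {"translation": [6,0,0],"turn": 0,"grip": 50},
    {"translation": [6,0,0],"turn": 0,"grip": 50},
    {"translation": [6,0,0],"turn": 0,"grip": 50}
  ]
}}

```text
clock: 11.58
tcp_pos: [0.6254, 0.0945, 0.1282]
tcp_rot: [-3.142, -0.003, -2.852]
wrist_force: [0.6, 0.5, -7.9]
gripper_width: 0.0658
finger_force: 46.0
```

```bash
python3 st.py; python3 prof.py pics/last.png
```

```text
(np.int64(89), (np.float64(0.07347268158692088), np.float64(-27.5)))
11.6333 [0.6271 0.0952 0.1289] [ 0.22 -0.38 -0.04] [ 0.3 -0.4 -7.7]
60 [95 36 34] [100  17  15]
72 [95 34 32] [99 16 14]
84 [92 32 30] [92 15 13]
96 [116  97  94] [118 117 100]
108 [116  95  92] [119 118 101]
120 [116  96  93] [108 110  98]
132 [112  96  93] [165 170 169]
144 [165 170 169] [165 170 169]
156 [166 171 170] [165 170 170]
168 [166 171 171] [166 171 171]
180 [155 161 160] [155 160 159]
192 [145 150 141] [145 150 141]
204 [144 153 148] [139 148 142]
216 [145 155 150] [139 149 144]
228 [146 156 151] [140 150 145]
240 [146 155 151] [142 152 147]
252 [146 156 151] [142 152 148]
264 [146 156 151] [144 154 150]
276 [147 157 151] [145 156 150]
288 [37 37 39] [37 37 39]
300 [44 43 45] [43 43 45]
```

```bash
python3 - <<'E'
from h import *
im=snap('wrist','w9');s=snap('side','side9');t=snap('top','top9')
a=cv2.resize(s[140:240,160:320],(480,300),interpolation=3);b=cv2.resize(im,(360,270))
o=np.zeros((570,600,3),np.uint8);o[:300,:480]=a;o[300:,:360]=b;o[300:,362:600]=cv2.resize(t[185:290,130:250],(238,208))[:,:].repeat(1,0) if False else np.pad(cv2.resize(t[185:290,130:250],(238,208)),((0,62),(0,0),(0,0)))
cv2.imwrite('pics/pour.png',o[:,:,::-1])
for i in range(0,2): pass
E
python3 prof.py pics/w9.png | head -9
```

```text
60 [95 36 34] [100  17  15]
72 [95 34 32] [99 16 14]
84 [93 33 30] [92 15 13]
96 [115  95  92] [118 117 101]
108 [116  95  92] [110 111  98]
120 [114  96  93] [121 131 129]
132 [116 103 101] [165 170 170]
144 [165 170 170] [165 170 170]
156 [165 170 170] [165 170 170]
```

View pics/pour.png

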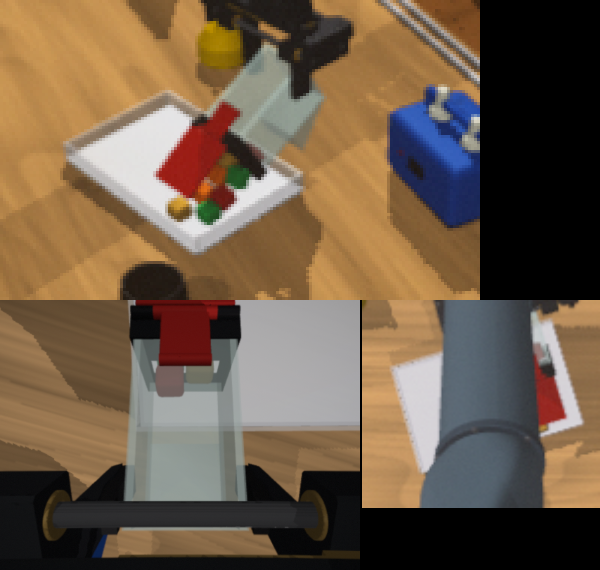

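Request:
{"op": "send_rows", "data": {
  "force": 46,
  "motion": [
    {"translation": [0,8,-2],"turn": 0,"grip": 50},
    {"translation": [0,28,-5],"turn": 0,"grip": 50},
    {"translation": [0,58,-5],"turn": 0,"grip": 50},
    {"translation": [0,92,-5],"turn": 0,"grip": 50},
    {"translation": [0,122,-5],"turn": 0,"grip": 50},
    {"translation": [0,146,-5],"turn": 0,"grip": 50},
    {"translation": [0,160,-5],"turn": 0,"grip": 50},
    {"translation": [0,160,-5],"turn": 0,"grip": 50}
  ]
}}

```text
clock: 12.45
tcp_pos: [0.5797, 0.2547, 0.1338]
tcp_rot: [3.138, 0.0, -2.845]
wrist_force: [-0.3, -0.0, -7.3]
gripper_width: 0.0658
finger_force: 46.0
```

```bash
python3 st.py; python3 prof.py pics/last.png|head -9
python3 - <<'E'
from h import *
s=snap('side','side10')
im=s
h=cv2.cvtColor(im,cv2.COLOR_RGB2HSV)
m=((h[...,1]>120)&(h[...,2]>40)).astype(np.uint8)
n,l,st,c=cv2.connectedComponentsWithStats(m[150:235,170:275])
for i in range(1,n):
    if 8<st[i,4]<900: 
        u=c[i]+[170,150];w=atz('side',u,.015)[:2]-T; k=np.radians(YT)
        print(st[i],u.round(),'tray xy',(np.array([[np.cos(k),np.sin(k)],[-np.sin(k),np.cos(k)]])@w*1000).round(), h[int(u[1]),int(u[0])])
E
```

```text
(np.int64(88), (np.float64(0.0216763864560221), np.float64(-25.5)))
12.5 [0.5808 0.2515 0.1338] [ 0.01 -0.23 -0.02] [ 0.4 -0.7 -7.7]
60 [78 32 30] [99 17 15]
72 [78 30 28] [97 16 14]
84 [86 34 33] [91 15 13]
96 [163 167 168] [163 167 169]
108 [85 92 91] [85 92 91]
120 [120 130 128] [120 130 128]
132 [163 169 169] [163 169 169]
144 [163 169 169] [163 169 169]
156 [164 169 169] [163 169 169]
[ 52  41  22  24 255] [231. 203.] tray xy [  1. -68.] [ 11 111 181]
[44 58  7  6 22] [218. 210.] tray xy [-61. -66.] [ 18 178 113]
```

Request:
{"op": "send_rows", "data": {
  "force": 46,
  "motion": [
    {"translation": [-12,0,0],"turn": 0,"grip": 50},
    {"translation": [-24,0,0],"turn": 0,"grip": 50},
    {"translation": [-24,0,0],"turn": 0,"grip": 50},
    {"translation": [6,0,0],"turn": 0,"grip": 50},
    {"translation": [6,0,0],"turn": 0,"grip": 50},
    {"translation": [6,0,0],"turn": 0,"grip": 50}
  ]
}}

```text
clock: 13.05
tcp_pos: [0.5742, 0.2444, 0.1332]
tcp_rot: [-3.14, -0.003, -2.853]
wrist_force: [1.4, 0.5, -7.0]
gripper_width: 0.0657
finger_force: 46.0
```

```bash
python3 st.py; python3 prof.py pics/last.png|head -6
python3 - <<'E'
from h import *
im=cv2.imread('pics/last.png')[:,:,::-1]
for n,c in(('side','side'),('top','top'),('wrist','wrist')):
    im=snap(c,f'{n}11')
    for d in ctrl.find_in('sweet0',c):
        u=d['box'][:2]; w=atz(c,u,.015)[:2]-T;k=np.radians(YT)
        print(c,np.round(d['box']),round(d['score'],2),(np.array([[np.cos(k),np.sin(k)],[-np.sin(k),np.cos(k)]])@w*1000).round())
E
```

```text
(np.int64(91), (np.float64(0.1562283110563527), np.float64(-30.5)))
13.1 [0.5758 0.2453 0.1338] [ 0.12 -0.23 -0.01] [ 0.7  0.6 -6.6]
60 [74 31 30] [95 19 17]
72 [78 34 32] [95 18 15]
84 [83 31 29] [95 17 15]
96 [151 152 153] [154 157 159]
108 [134 139 139] [135 140 140]
120 [87 94 92] [87 94 92]
side [229. 210.   8.   9.] 0.52 [-32. -93.]
side [227. 201.  10.  12.] 0.51 [ -3. -48.]
top [212. 232.  11.  11.] 0.56 [-15. -59.]
top [193. 230.  10.   7.] 0.55 [ 9. -4.]
top [225. 233.  10.   9.] 0.53 [-30. -95.]
top [211. 220.   7.   7.] 0.47 [ 22. -67.]
top [222. 246.   7.  10.] 0.45 [-64. -74.]
top [218. 217.   8.   8.] 0.39 [ 24. -90.]
wrist [24. 59. 47. 38.] 0.95 [ -8. -88.]
wrist [142.  93.  43.  43.] 0.94 [14. -8.]
wrist [67. 49. 29. 33.] 0.91 [-15. -57.]
wrist [60. 99. 46. 38.] 0.83 [ 19. -68.]
wrist [ 22. 100.  42.  33.] 0.75 [ 20. -95.]
wrist [16. 18. 32. 36.] 0.75 [-34. -89.]
wrist [45. 44. 61. 49.] 0.72 [-18. -72.]
wrist [264. 165. 180. 326.] 0.68 [68. 81.]
```

```bash
python3 -c "
from h import *
plan(tw(240,-20,200),tw(240,-20,100))"
```

```text
[-151.4 -100.9  -66.1] turn -0.0
[-151.4 -100.9   33.9] turn -0.0
```

Request:
{"op": "send_rows", "data": {
  "force": 46,
  "motion": [
    {"translation": [0,0,-10],"turn": 0,"grip": 50},
    {"translation": [0,0,-35],"turn": 0,"grip": 50},
    {"translation": [0,0,-66],"turn": 0,"grip": 50},
    {"translation": [0,0,-66],"turn": 0,"grip": 50}
  ]
}}

```text
clock: 13.73
tcp_pos: [0.5797, 0.2485, 0.2065]
tcp_rot: [3.14, 0.011, -2.851]
wrist_force: [2.9, 1.3, -5.3]
gripper_width: 0.0658
finger_force: 46.0
```

```bash
cat > sw.py <<'E'
from h import *
k=np.radians(YT);M=np.array([[np.cos(k),np.sin(k)],[-np.sin(k),np.cos(k)]])
import sys
for c in sys.argv[1:]:
    P=ctrl.camera_params(c); im=snap(c,'sw_'+c)
    for d in ctrl.find_in('sweet0',c):
        u=d['box'][:2]; w=M@(atz(c,u,.015,P)[:2]-T)*1000
        if d['score']>.3 and d['box'][2]<60: print(c,np.round(d['box']),round(d['score'],2),w.round(),im[int(u[1]),int(u[0])])
E
python3 sw.py wrist top side; python3 st.py
```

```text
wrist [167.  89.  32.  37.] 0.91 [14. -7.] [85 16 13]
wrist [61. 30. 39. 34.] 0.86 [-35. -96.] [25 78 38]
wrist [104.  95.  33.  32.] 0.73 [ 19. -66.] [178  87  32]
wrist [96.  4. 31.  4.] 0.72 [-55. -63.] [45 34 17]
wrist [96. 54. 38. 39.] 0.57 [-15. -69.] [98 74 36]
wrist [71. 97. 32. 30.] 0.55 [ 21. -97.] [ 39 116  57]
top [191. 230.  11.   8.] 0.57 [11.  0.] [123  54  51]
top [212. 232.   7.   6.] 0.56 [-14. -60.] [137 107  61]
top [223. 227.  11.  10.] 0.51 [-10. -95.] [182  52  49]
top [210. 220.  10.  13.] 0.5 [ 23. -62.] [220 116  34]
top [227. 233.  11.   8.] 0.44 [ -30. -102.] [ 60 106  61]
top [219. 248.   7.  11.] 0.4 [-67. -66.] [138 106  59]
side [234. 206.  11.   9.] 0.59 [ -6. -89.] [175  39  29]
side [230. 198.  15.  13.] 0.55 [ 17. -44.] [165 153 132]
side [229. 209.   8.   6.] 0.44 [-28. -88.] [38 90 41]
(np.int64(92), (np.float64(0.003840929216579525), np.float64(-3.5)))
14.0833 [0.5748 0.2466 0.1981] [ 0.13 -0.13 -0.03] [ 0.4  0.4 -7.5]
```

Run:
```python
from h import *
for n in('side9','side10','sw_side','sw_top','sw_wrist'):
    im=cv2.imread(f'pics/{n}.png')[:,:,::-1];h=cv2.cvtColor(im,cv2.COLOR_RGB2HSV)
    H,S,V=cv2.split(h); c='side' if 'side' in n else n[3:]
    box={'side':(170,150,275,235),'top':(140,180,250,290),'wrist':(0,0,512,240)}[c]
    for nm,lo,hi,s in(('orange',9,14,185),('gold',17,24,120)):
        m=((H>=lo)&(H<=hi)&(S>s)).astype(np.uint8);k=np.zeros_like(m);k[box[1]:box[3],box[0]:box[2]]=1
        cc=cv2.connectedComponentsWithStats(m*k)
        print(n,nm,[(cc[2][i,4],cc[3][i].round().tolist(),im[int(cc[3][i][1]),int(cc[3][i][0])].tolist()) for i in range(1,cc[0]) if cc[2][i,4]>=6])
```

```text
side9 orange [(np.int32(28), [232.0, 198.0], [131, 56, 15]), (np.int32(25), [227.0, 204.0], [217, 105, 22])]
side9 gold [(np.int32(1332), [196.0, 166.0], [203, 152, 85]), (np.int32(7), [221.0, 151.0], [186, 137, 75]), (np.int32(7), [259.0, 157.0], [90, 67, 32]), (np.int32(8), [219.0, 164.0], [174, 128, 71]), (np.int32(19), [272.0, 167.0], [165, 119, 67]), (np.int32(31), [226.0, 171.0], [169, 123, 67]), (np.int32(20), [236.0, 193.0], [112, 80, 32]), (np.int32(147), [269.0, 204.0], [193, 144, 81]), (np.int32(41), [219.0, 209.0], [199, 147, 50]), (np.int32(12), [178.0, 211.0], [168, 123, 68]), (np.int32(7), [197.0, 212.0], [131, 95, 54]), (np.int32(15), [189.0, 214.0], [165, 122, 68]), (np.int32(9), [176.0, 216.0], [167, 120, 68]), (np.int32(6), [181.0, 215.0], [169, 125, 71]), (np.int32(210), [195.0, 227.0], [183, 133, 76]), (np.int32(11), [181.0, 221.0], [173, 127, 69]), (np.int32(8), [269.0, 221.0], [176, 129, 71]), (np.int32(67), [267.0, 231.0], [199, 149, 84])]
side10 orange [(np.int32(22), [235.0, 200.0], [221, 105, 21]), (np.int32(18), [227.0, 205.0], [149, 70, 24])]
side10 gold 
[... 2858 characters left out ...]
), [253.0, 227.0], [185, 137, 76]), (np.int32(12), [179.0, 218.0], [165, 121, 67]), (np.int32(25), [187.0, 232.0], [195, 144, 81]), (np.int32(6), [172.0, 232.0], [163, 120, 67]), (np.int32(7), [272.0, 234.0], [190, 140, 77])]
sw_top orange [(np.int32(34), [212.0, 220.0], [220, 114, 32])]
sw_top gold [(np.int32(8), [158.0, 186.0], [103, 82, 46]), (np.int32(44), [212.0, 231.0], [137, 107, 61]), (np.int32(39), [219.0, 248.0], [138, 106, 59])]
sw_wrist orange [(np.int32(95), [112.0, 58.0], [48, 36, 17]), (np.int32(732), [102.0, 96.0], [178, 87, 31])]
sw_wrist gold [(np.int32(155), [95.0, 2.0], [50, 37, 17]), (np.int32(1024), [94.0, 52.0], [97, 74, 36]), (np.int32(8), [86.0, 96.0], [64, 47, 20])]
```

Request:
{"op": "send_rows", "data": {
  "force": 46,
  "motion": [
    {"translation": [-12,-8,0],"turn": 0,"grip": 50},
    {"translation": [-35,-23,0],"turn": 0,"grip": 50},
    {"translation": [-65,-43,0],"turn": 0,"grip": 50},
    {"translation": [-95,-63,0],"turn": 0,"grip": 50},
    {"translation": [-122,-81,0],"turn": 0,"grip": 50},
    {"translation": [-143,-95,0],"turn": 0,"grip": 50},
    {"translation": [-151,-101,20],"turn": 0,"grip": 50},
    {"translation": [-151,-101,45],"turn": 0,"grip": 50},
    {"translation": [-151,-101,70],"turn": 0,"grip": 50},
    {"translation": [-151,-101,88],"turn": 0,"grip": 50},
    {"translation": [-151,-101,98],"turn": 0,"grip": 50},
    {"translation": [-151,-101,104],"turn": 0,"grip": 50},
    {"translation": [-151,-101,104],"turn": 0,"grip": 50}
  ]
}}

```text
clock: 15.17
tcp_pos: [0.7478, 0.1932, 0.0939]
tcp_rot: [3.142, -0.004, -2.851]
wrist_force: [-3.1, -1.4, -5.8]
gripper_width: 0.0659
finger_force: 46.0
```

```bash
python3 st.py; python3 sw.py top
```

```text
(np.int64(92), (np.float64(0.06557960955301212), np.float64(-3.5)))
15.2167 [0.7486 0.1933 0.0954] [-0.08  0.63 -0.02] [-2.2 -0.9 -6.2]
top [223. 227.  12.   6.] 0.61 [ -9. -94.] [187  49  43]
top [217. 218.   6.   8.] 0.5 [ 22. -86.] [ 61 158  81]
top [192. 226.  12.   6.] 0.49 [20. -4.] [174  47  43]
top [214. 233.   6.  10.] 0.43 [-19. -63.] [190 144  68]
top [220. 246.   5.   8.] 0.41 [-62. -71.] [186 141  65]
top [211. 220.   8.  13.] 0.38 [ 20. -65.] [224 116  29]
top [227. 234.  12.  10.] 0.37 [-35. -99.] [ 60 153  78]
```

Request:
{"op": "send_rows", "data": {
  "force": 22,
  "motion": [
    {"translation": [0,0,3],"turn": 0,"grip": 50},
    {"translation": [0,0,6],"turn": 0,"grip": 50},
    {"translation": [0,0,9],"turn": 0,"grip": 50},
    {"translation": [0,0,12],"turn": 0,"grip": 50},
    {"translation": [0,0,14],"turn": 0,"grip": 50},
    {"translation": [0,0,14],"turn": 0,"grip": 50}
  ]
}}

```text
clock: 15.82
tcp_pos: [0.7542, 0.1949, 0.089]
tcp_rot: [3.142, 0.011, -2.851]
wrist_force: [-4.4, -1.3, 20.6]
gripper_width: 0.0659
finger_force: 22.0
```

```bash
python3 st.py
python3 - <<'E'
from h import *
s=snap('side','side12')
d=ctrl.cut_out('jar','side')
for q in d: print(np.round(q['box']),q['score'])
E
```

```text
(np.int64(88), (np.float64(0.009300554534462435), np.float64(-10.5)))
15.8667 [0.7541 0.1949 0.089 ] [-0.05  0.94  0.02] [-5.3 -0.6 19.8]
[246. 278.  38.  44.] 0.88
[314. 301.  49.  53.] 0.88
[257. 165.  49.  43.] 0.64
[338. 221.  23.  34.] 0.56
```

Request:
{"op": "send_rows", "data": {
  "force": 20,
  "motion": [
    {"translation": [-3,0,-5],"turn": 0,"grip": 60},
    {"translation": [-4,0,-7],"turn": 0,"grip": 70},
    {"translation": [-4,0,-7],"turn": 0,"grip": 80},
    {"translation": [-4,0,-7],"turn": 0,"grip": 88},
    {"translation": [-4,0,-7],"turn": 0,"grip": 88},
    {"translation": [-4,0,-7],"turn": 0,"grip": 88}
  ]
}}

```text
clock: 16.47
tcp_pos: [0.7531, 0.1947, 0.0883]
tcp_rot: [-3.142, -0.0, -2.851]
wrist_force: [0.8, 0.8, -0.1]
gripper_width: 0.0878
finger_force: 0.0
```

```bash
python3 st.py
python3 - <<'E'
from h import *
s=snap('side','side13');w=snap('wrist','w13')
for q in ctrl.find_in('jar','side'): print(np.round(q['box']),q['score'])
o=np.zeros((600,480,3),np.uint8);o[:320]=cv2.resize(s[130:210,200:320],(480,320),interpolation=3);o[320:,:372]=cv2.resize(w,(372,280))
cv2.imwrite('pics/rest.png',o[:,:,::-1])
E
```

```text
(np.int64(94), (np.float64(0.09382625832034819), np.float64(-34.0)))
16.5167 [0.7531 0.1947 0.0884] [0.06 0.   0.02] [ 0.4  0.4 -0. ]
[243. 278.  36.  44.] 0.83
[315. 300.  51.  50.] 0.76
[338. 220.  25.  34.] 0.73
```

```bash
cat > fit2.py <<'E'
from h import *
from scipy.optimize import minimize
def quad(a,p,w,th,L): # strip from hinge (a,p), direction angle th in (a,p) frame, half width w, length L
    d=np.array([np.cos(th),np.sin(th)]);return [(a,p,-w),(a,p,w),(a+L*d[0],p+L*d[1],w),(a+L*d[0],p+L*d[1],-w)]
th=np.radians(90+83)
lev=quad(130.4,81,15,th,38); pl=quad(130.4,81,31,th-np.pi,76)
def world(pts,fx,fy,head,phi):   # foot front edge at fx,fy,z=0
    r=np.radians(phi);hd=np.radians(head);o=[]
    for a,p,y in pts:
        da,dp=a-62.4,p+36; h=da*np.cos(r)-dp*np.sin(r);u=da*np.sin(r)+dp*np.cos(r)
        o.append([fx+(h*np.cos(hd)+y*np.sin(hd))/1000,fy+(h*np.sin(hd)-y*np.cos(hd))/1000,u/1000])
    return np.array(o)
def redm(im):
    h=cv2.cvtColor(im,cv2.COLOR_RGB2HSV); return ((((h[...,0]<6)|(h[...,0]>174))&(h[...,1]>170)&(h[...,2]>50))).astype(float)
def cost(v,obs):
    e=0
    for c,P,m,b in obs:
        r=np.zeros(m.shape,np.uint8)
        for q in(pl,lev): cv2.fillPoly(r,[np.round(proj(c,world(q,v[0],v[1],v[2],v[3]),P)*16).astype(np.int32)],255,cv2.LINE_AA,4)
        x0,y0,x1,y1=b;e+=np.abs(r/255.-m)[y0:y1,x0:x1].sum()/m[y0:y1,x0:x1].sum()
    return e
def solve(v0,obs,st=(.012,.012,3,8)):
    v0=np.array(v0,float)
    return min((minimize(cost,v0,args=(obs,),method='Nelder-Mead',options=dict(initial_simplex=v0+np.vstack([np.zeros(4),np.diag(st)])+np.random.randn(5,4)*np.array(st)*.3,maxiter=250)) for _ in range(5)),key=lambda r:r.fun)
E
python3 - <<'E'
from fit2 import *
P=ctrl.camera_params('wrist');m=redm(cv2.imread('pics/w13.png')[:,:,::-1])
Ps=ctrl.camera_params('side');ms=redm(cv2.imread('pics/side13.png')[:,:,::-1])
ys,xs=np.nonzero(ms[130:200,225:300]);print(len(xs),xs.min()+225,xs.max()+225,ys.min()+130,ys.max()+130)
ys,xs=np.nonzero(m[:200,150:400]);print(len(xs),xs.min()+150,xs.max()+150,ys.min(),ys.max())
h=np.radians(196.7);fx,fy=.753-.010*np.cos(h),.1947-.010*np.sin(h)
for o in([('wrist',P,m,(150,0,400,200)),('side',Ps,ms,(225,130,300,200))],[('side',Ps,ms,(225,130,300,200))]):
    r=solve((fx,fy,196.7,-27),o);print(r.x.round(4),r.fun,[cost(r.x,[q]) for q in o])
    d=(r.x[:2]-[.753,.1947])*1000;print('foot edge in tool frame',d@[np.cos(h),np.sin(h)],d@[np.sin(h),-np.cos(h)])
E
```

```text
314 225 258 161 195
7988 191 335 0 95
[  0.7673   0.1984 196.2631 -27.8044] 0.31952855597871643 [np.float64(0.1277838326116626), np.float64(0.1917447233670538)]
foot edge in tool frame -14.747858927613988 -0.563957559514813
[  0.7808   0.2078 193.9176 -32.6257] 0.17348570001248909 [np.float64(0.17348570001248909)]
foot edge in tool frame -30.41387039470743 4.599824926458397
```

Request:
{"op": "send_rows", "data": {
  "force": 30,
  "motion": [
    {"translation": [20,0,5],"turn": 0,"grip": 88},
    {"translation": [45,0,15],"turn": 0,"grip": 88},
    {"translation": [55,0,26],"turn": 0,"grip": 88},
    {"translation": [55,0,26],"turn": 0,"grip": 88},
    {"translation": [55,0,26],"turn": 0,"grip": 50},
    {"translation": [55,0,26],"turn": 0,"grip": 50},
    {"translation": [55,0,26],"turn": 0,"grip": 50},
    {"translation": [55,0,26],"turn": 0,"grip": 50},
    {"translation": [55,0,26],"turn": 0,"grip": 50}
  ]
}}

```text
clock: 17.42
tcp_pos: [0.7019, 0.1794, 0.0635]
tcp_rot: [-3.142, 0.002, -2.851]
wrist_force: [0.4, 0.9, 1.5]
gripper_width: 0.0657
finger_force: 30.0
```

```bash
python3 st.py
```

```text
(np.int64(244), (np.float64(1.0130325342912556), np.float64(38.5)))
17.4667 [0.7019 0.1794 0.0635] [ 0.2  -0.35  0.03] [2.  0.1 1.4]
```

Request:
{"op": "send_rows", "data": {
  "force": 24,
  "motion": [
    {"translation": [0,0,-15],"turn": 0,"grip": 50},
    {"translation": [0,0,-30],"turn": 0,"grip": 50},
    {"translation": [0,0,-45],"turn": 0,"grip": 50},
    {"translation": [0,0,-60],"turn": 0,"grip": 50},
    {"translation": [0,0,-60],"turn": 0,"grip": 50},
    {"translation": [0,0,-60],"turn": 0,"grip": 50}
  ]
}}

```text
clock: 17.97
tcp_pos: [0.7015, 0.1792, 0.1245]
tcp_rot: [3.142, 0.003, -2.851]
wrist_force: [-0.6, -0.1, -7.9]
gripper_width: 0.0658
finger_force: 24.0
```

```bash
python3 st.py
cat > ph2.py <<'E'
from h import *
# phi from side view: red lid fit with jar gripped at G=(88,66)
from fit2 import pl,lev,redm
s=ctrl.read_state();p=s['tcp_pos'];hd=s['tcp_rot'][2];P=ctrl.camera_params('side');m=redm(snap('side','s_last'))
Pw=ctrl.camera_params('wrist');mw=redm(snap('wrist','w_last'))
def mk(c,P,phi,sh,G=(88,66)):
    r=np.radians(phi);im=np.zeros((384,512),np.uint8)
    for q in(pl,lev):
        o=[]
        for a,pp,y in q:
            da,dp=a-G[0],pp-G[1];h=da*np.cos(r)-dp*np.sin(r)+sh;u=da*np.sin(r)+dp*np.cos(r)
            o.append(p+np.array([h*np.cos(hd)+y*np.sin(hd),h*np.sin(hd)-y*np.cos(hd),u+19])/1000)
        cv2.fillPoly(im,[np.round(proj(c,np.array(o),P)).astype(np.int32)],1)
    return im
u,v=proj('side',p,P)[0].astype(int)
def iou(a,b): return (a*b).sum()/max(1,((a+b)>0).sum())
B=(slice(max(0,v-60),v+60),slice(u-70,u+60))
B2=(slice(0,235),slice(150,400))
res=[(round(iou(mk('side',P,f,0)[B],m[B]),2),round(iou(mk('wrist',Pw,f,0)[B2],mw[B2]),2),f) for f in range(-40,61,4)]
print(sorted(res,reverse=True)[:4]);print(sorted(res,key=lambda t:-t[1])[:4])
E
python3 ph2.py
```

```text
(np.int64(266), (np.float64(9.553096490194719), np.float64(40.5)))
18.0167 [0.7005 0.179  0.1231] [0.   0.21 0.03] [ 0.   0.2 -7.7]
[(np.float64(0.69), np.float64(0.94), -12), (np.float64(0.67), np.float64(0.94), -8), (np.float64(0.62), np.float64(0.92), -16), (np.float64(0.55), np.float64(0.89), -4)]
[(np.float64(0.69), np.float64(0.94), -12), (np.float64(0.67), np.float64(0.94), -8), (np.float64(0.62), np.float64(0.92), -16), (np.float64(0.54), np.float64(0.89), -20)]
```

Request:
{"op": "send_rows", "data": {
  "force": 18,
  "motion": [
    {"translation": [0,0,0],"turn": 0,"grip": 50},
    {"translation": [0,0,0],"turn": 0,"grip": 50},
    {"translation": [0,0,0],"turn": 0,"grip": 50}
  ]
}}

```text
clock: 18.37
tcp_pos: [0.7002, 0.1789, 0.1221]
tcp_rot: [-3.142, -0.001, -2.851]
wrist_force: [0.6, 0.5, -6.7]
gripper_width: 0.0657
finger_force: 18.0
```

```bash
python3 ph2.py
```

```text
[(np.float64(0.68), np.float64(0.95), -8), (np.float64(0.64), np.float64(0.94), -4), (np.float64(0.61), np.float64(0.92), -12), (np.float64(0.53), np.float64(0.89), -16)]
[(np.float64(0.68), np.float64(0.95), -8), (np.float64(0.64), np.float64(0.94), -4), (np.float64(0.61), np.float64(0.92), -12), (np.float64(0.5), np.float64(0.9), 0)]
```

Request:
{"op": "send_rows", "data": {
  "force": 12,
  "motion": [
    {"translation": [0,0,12],"turn": 0,"grip": 50},
    {"translation": [0,0,25],"turn": 0,"grip": 50},
    {"translation": [0,0,25],"turn": 0,"grip": 50},
    {"translation": [0,0,25],"turn": 0,"grip": 50}
  ]
}}

```text
clock: 18.8
tcp_pos: [0.699, 0.1786, 0.0955]
tcp_rot: [3.142, -0.004, -2.851]
wrist_force: [-0.9, 0.2, -8.1]
gripper_width: 0.066
finger_force: 12.0
```

```bash
python3 ph2.py
```

```text
[(np.float64(0.52), np.float64(0.93), 20), (np.float64(0.5), np.float64(0.97), 24), (np.float64(0.39), np.float64(0.88), 16), (np.float64(0.31), np.float64(0.99), 28)]
[(np.float64(0.31), np.float64(0.99), 28), (np.float64(0.5), np.float64(0.97), 24), (np.float64(0.17), np.float64(0.96), 32), (np.float64(0.06), np.float64(0.95), 36)]
```

Request:
{"op": "send_rows", "data": {
  "force": 14,
  "motion": [
    {"translation": [0,0,5],"turn": 0,"grip": 50},
    {"translation": [0,0,9],"turn": 0,"grip": 50},
    {"translation": [0,0,13],"turn": 0,"grip": 50},
    {"translation": [0,0,16],"turn": 0,"grip": 50},
    {"translation": [0,0,18],"turn": 0,"grip": 50},
    {"translation": [0,0,18],"turn": 0,"grip": 50}
  ]
}}

```text
clock: 19.4
tcp_pos: [0.703, 0.1796, 0.0838]
tcp_rot: [3.141, 0.006, -2.851]
wrist_force: [-4.3, -0.1, 11.7]
gripper_width: 0.0661
finger_force: 14.0
```

```bash
python3 ph2.py; python3 st.py
```

```text
[(np.float64(0.53), np.float64(0.97), 28), (np.float64(0.46), np.float64(0.98), 24), (np.float64(0.38), np.float64(0.95), 20), (np.float64(0.32), np.float64(0.95), 32)]
[(np.float64(0.46), np.float64(0.98), 24), (np.float64(0.53), np.float64(0.97), 28), (np.float64(0.38), np.float64(0.95), 20), (np.float64(0.32), np.float64(0.95), 32)]
(np.int64(285), (np.float64(26.295609928186195), np.float64(40.5)))
19.55 [0.703  0.1797 0.0837] [-0.09  0.89  0.05] [-3.7 -1.2 11. ]
```

Request:
{"op": "send_rows", "data": {
  "force": 10,
  "motion": [
    {"translation": [-2,0,14],"turn": 0,"grip": 60},
    {"translation": [-2,0,14],"turn": 0,"grip": 75},
    {"translation": [-2,0,14],"turn": 0,"grip": 88},
    {"translation": [-2,0,14],"turn": 0,"grip": 88},
    {"translation": [-2,0,14],"turn": 0,"grip": 88},
    {"translation": [-2,0,-15],"turn": 0,"grip": 88},
    {"translation": [-2,0,-50],"turn": 0,"grip": 88},
    {"translation": [-2,0,-90],"turn": 0,"grip": 88},
    {"translation": [-2,0,-130],"turn": 0,"grip": 88}
  ]
}}

```text
clock: 20.3
tcp_pos: [0.7021, 0.1793, 0.2113]
tcp_rot: [-3.141, -0.001, -2.851]
wrist_force: [1.5, 0.5, -0.0]
gripper_width: 0.0882
finger_force: 0.0
```

```bash
python3 - <<'E'
from fit2 import *
ctrl.camera('side')
P=ctrl.camera_params('wrist');m=redm(snap('wrist','w14'))
Ps=ctrl.camera_params('side');ms=redm(snap('side','side14'))
st=ctrl.read_state();print(st['clock'],st['tcp_pos'],st['qd'].round(2).max())
o=[('wrist',P,m,(120,0,420,235)),('side',Ps,ms,(215,120,300,200))]
h=np.radians(196.7)
r=solve((.703+.029*np.cos(h),.18+.029*np.sin(h),196.7,30),o);print(r.x.round(4),[cost(r.x,[q]) for q in o])
E
python3 sw.py top wrist
```

```text
20.45 [0.70510642 0.17991724 0.21469452] 0.07
[6.697000e-01 1.701000e-01 1.987299e+02 3.024500e+01] [np.float64(0.06376097654234661), np.float64(0.4087675070028011)]
top [219. 248.   8.  12.] 0.63 [-67. -65.] [188 144  65]
top [193. 229.  11.  10.] 0.43 [10. -4.] [169  47  42]
top [226. 235.   9.   9.] 0.38 [-35. -97.] [ 61 154  78]
```

Request:
{"op": "send_rows", "data": {
  "force": 25,
  "motion": [
    {"translation": [0,0,40],"turn": 0,"grip": 88},
    {"translation": [0,0,80],"turn": 0,"grip": 88},
    {"translation": [0,0,115],"turn": 0,"grip": 88},
    {"translation": [0,0,132],"turn": 0,"grip": 88},
    {"translation": [0,0,138],"turn": 0,"grip": 60},
    {"translation": [0,0,138],"turn": 0,"grip": 50},
    {"translation": [0,0,138],"turn": 0,"grip": 50},
    {"translation": [0,0,138],"turn": 0,"grip": 50},
    {"translation": [-5,0,138],"turn": 0,"grip": 50},
    {"translation": [-15,0,138],"turn": 0,"grip": 50},
    {"translation": [-30,0,138],"turn": 0,"grip": 50},
    {"translation": [-45,0,138],"turn": 0,"grip": 50},
    {"translation": [-58,0,138],"turn": 0,"grip": 50},
    {"translation": [-65,0,138],"turn": 0,"grip": 50},
    {"translation": [-65,0,138],"turn": 0,"grip": 70},
    {"translation": [-65,0,138],"turn": 0,"grip": 88},
    {"translation": [-65,0,138],"turn": 0,"grip": 88},
    {"translation": [-65,0,138],"turn": 0,"grip": 88},
    {"translation": [-65,0,110],"turn": 0,"grip": 88},
    {"translation": [-65,0,70],"turn": 0,"grip": 88}
  ]
}}

```text
clock: 22.32
tcp_pos: [0.7613, 0.1975, 0.1354]
tcp_rot: [3.141, -0.009, -2.851]
wrist_force: [-0.1, 0.9, 0.9]
gripper_width: 0.088
finger_force: 0.0
```

```bash
python3 -c "
from h import *
s=ctrl.read_state();print(s['clock'],s['tcp_pos'],s['tcp_rot'])
plan(tw(45,-75,230))"
```

```text
22.3167 [0.76133614 0.19748556 0.13540876] [ 3.14134007 -0.00905835 -2.85081146]
[206.7 -55.5 -94.6] turn 0.0
```

Request:
{"op": "send_rows", "data": {
  "motion": [
    {"translation": [0,0,-40],"turn": 0,"grip": 88},
    {"translation": [0,0,-80],"turn": 0,"grip": 60},
    {"translation": [40,-12,-95],"turn": 0,"grip": 44},
    {"translation": [80,-25,-95],"turn": 0,"grip": 44},
    {"translation": [120,-38,-95],"turn": 0,"grip": 44},
    {"translation": [150,-48,-95],"turn": 0,"grip": 44},
    {"translation": [187,-55,-95],"turn": 0,"grip": 44},
    {"translation": [187,-55,-95],"turn": 0,"grip": 44},
    {"translation": [187,-55,-95],"turn": 0,"grip": 44}
  ]
}}

```text
clock: 23.07
tcp_pos: [0.5996, 0.0905, 0.2351]
tcp_rot: [3.141, -0.001, -2.853]
wrist_force: [1.0, 0.7, 0.1]
gripper_width: 0.044
finger_force: 0.0
```

```bash
python3 sw.py wrist side
python3 - <<'E'
from h import *
s=ctrl.read_state();print(s['clock'],s['tcp_pos'],s['tcp_rot'])
im=cv2.imread('pics/sw_wrist.png'); cv2.imwrite('pics/last_view.png',np.vstack([im[:230],cv2.resize(cv2.imread('pics/sw_side.png')[110:240,160:330],(512,370),interpolation=3)]))
E
```

```text
wrist [243.  70.  23.  26.] 0.94 [-34. -95.] [ 48 132  68]
wrist [246. 125.  22.  23.] 0.93 [ 20. -93.] [ 48 133  69]
wrist [329. 120.  31.  33.] 0.83 [15. -7.] [139  27  24]
wrist [271. 127.  28.  31.] 0.59 [ 21. -67.] [198  98  37]
wrist [248.  96.  25.  22.] 0.56 [ -9. -90.] [157  32  29]
wrist [267.  92.   6.  23.] 0.41 [-14. -71.] [88 66 31]
side [240. 203.   8.  10.] 0.47 [ 24. -90.] [ 43 111  49]
side [229. 209.   8.   5.] 0.47 [-29. -90.] [ 61 165  77]
23.2667 [0.60277293 0.09302237 0.23507244] [ 3.14151849e+00  1.81481004e-03 -2.84956403e+00]
```

View pics/last_view.png

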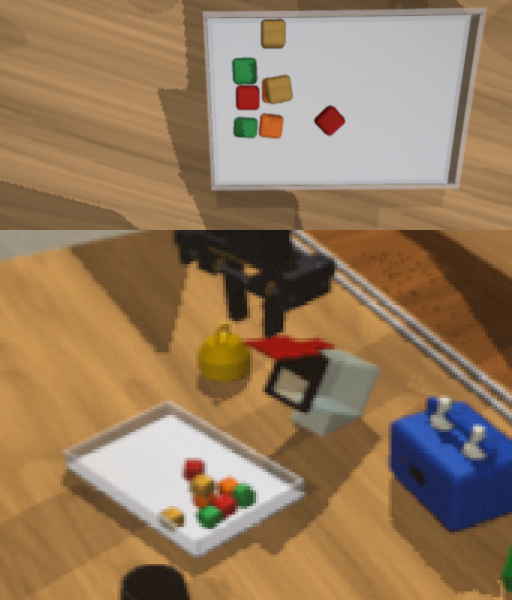

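Run:
```python
from h import *
k=np.radians(YT);M=np.array([[np.cos(k),np.sin(k)],[-np.sin(k),np.cos(k)]])
P=ctrl.camera_params('wrist')
for n,u,z in(('G',(277.5,87),.045),('A',(273,33),.025),('R',(330,119),.025),('E',(271.5,125),.025),('D',(246,126),.025),('C',(248,97),.025),('wallL',(209,100),.028),('wallR',(476,100),.028),('top',(340,13),.028),('bot',(340,187),.028)):
    print(n,(M@(atz('wrist',u,z,P)[:2]-T)*1000).round(1))
Gw=M@(atz('wrist',(277.5,87),.045,P)[:2]-T)*1000
plan(tw(Gw[0],Gw[1],90),tw(Gw[0],Gw[1],29))
```

```text
G [-12.1 -60.6]
A [-61.5 -64.7]
R [17.6 -6.3]
E [ 23.5 -65.4]
D [ 24.5 -91.4]
C [ -3.7 -89. ]
wallL [  -0.6 -127.4]
wallR [1.000e-01 1.343e+02]
top [-77.5  -3. ]
bot [87.5  7.3]
[ 82.   13.6 145.1] turn 0.1
[ 82.   13.6 206.1] turn 0.1
```

Request:
{"op": "send_rows", "data": {
  "force": 10,
  "motion": [
    {"translation": [20,3,36],"turn": 0,"grip": 46},
    {"translation": [41,7,72],"turn": 0,"grip": 46},
    {"translation": [62,10,108],"turn": 0,"grip": 46},
    {"translation": [78,13,140],"turn": 0,"grip": 46},
    {"translation": [82,14,165],"turn": 0,"grip": 46},
    {"translation": [82,14,190],"turn": 0,"grip": 46},
    {"translation": [82,14,206],"turn": 0,"grip": 46},
    {"translation": [82,14,206],"turn": 0,"grip": 46},
    {"translation": [82,14,206],"turn": 0,"grip": 15},
    {"translation": [82,14,206],"turn": 0,"grip": 15},
    {"translation": [82,14,206],"turn": 0,"grip": 15},
    {"translation": [82,14,206],"turn": 0,"grip": 15},
    {"translation": [82,14,190],"turn": 0,"grip": 15},
    {"translation": [82,14,165],"turn": 0,"grip": 15}
  ]
}}

```text
clock: 24.43
tcp_pos: [0.5172, 0.0815, 0.0687]
tcp_rot: [3.141, -0.004, -2.851]
wrist_force: [-0.1, 0.9, -0.1]
gripper_width: 0.0241
finger_force: 10.0
```

Request:
{"op": "send_rows", "data": {
  "force": 10,
  "motion": [
    {"translation": [-5,30,0],"turn": 0,"grip": 15},
    {"translation": [-10,70,0],"turn": 0,"grip": 15},
    {"translation": [-15,110,0],"turn": 0,"grip": 15},
    {"translation": [-17,140,5],"turn": 0,"grip": 15},
    {"translation": [-17,150,25],"turn": 0,"grip": 15},
    {"translation": [-17,150,45],"turn": 0,"grip": 15},
    {"translation": [-17,150,55],"turn": 0,"grip": 15},
    {"translation": [-17,150,55],"turn": 0,"grip": 15},
    {"translation": [-17,150,55],"turn": 0,"grip": 46},
    {"translation": [-17,150,55],"turn": 0,"grip": 46},
    {"translation": [-17,150,55],"turn": 0,"grip": 46},
    {"translation": [-17,150,30],"turn": 0,"grip": 46},
    {"translation": [-10,140,0],"turn": 0,"grip": 46},
    {"translation": [5,105,-5],"turn": 0,"grip": 46},
    {"translation": [20,68,-5],"turn": 0,"grip": 46},
    {"translation": [36,30,-5],"turn": 0,"grip": 46},
    {"translation": [47,3,-5],"turn": 0,"grip": 46},
    {"translation": [49.5,-4,10],"turn": 0,"grip": 46},
    {"translation": [49.5,-4,25],"turn": 0,"grip": 46},
    {"translation": [49.5,-4,25],"turn": 0,"grip": 46}
  ]
}}

```text
clock: 26.1
tcp_pos: [0.4717, 0.0622, 0.0439]
tcp_rot: [-3.142, -0.002, -2.854]
wrist_force: [0.4, -0.3, -0.1]
gripper_width: 0.0459
finger_force: 0.0
```

```bash
python3 sw.py wrist top; python3 -c "
from h import *
plan(tw(-61.5,-64.7,12),tw(-61.5,-64.7,45))"
```

```text
wrist [222. 272.  25.  25.] 0.96 [-40. -89.] [ 36 102  52]
wrist [348. 348.  25.  25.] 0.93 [  9. -16.] [62  9  7]
wrist [267. 330.  40.  14.] 0.92 [ -3. -64.] [208 101  39]
wrist [266. 233.  48.  40.] 0.86 [-63. -65.] [165 128  64]
wrist [261. 349.  40.  24.] 0.84 [ 10. -68.] [109  52  18]
wrist [220. 338.  46.  29.] 0.7 [  2. -91.] [146  29  25]
wrist [218. 355.  39.  11.] 0.62 [ 14. -93.] [17 54 27]
[-1.  -0.3 33.6] turn 0.0
[-1.  -0.3  0.6] turn 0.0
```

Request:
{"op": "send_rows", "data": {
  "force": 10,
  "motion": [
    {"translation": [0,0,20],"turn": 0,"grip": 46},
    {"translation": [0,0,32],"turn": 0,"grip": 46},
    {"translation": [0,0,32],"turn": 0,"grip": 46},
    {"translation": [0,0,32],"turn": 0,"grip": 15},
    {"translation": [0,0,32],"turn": 0,"grip": 15},
    {"translation": [0,0,32],"turn": 0,"grip": 15},
    {"translation": [0,0,32],"turn": 0,"grip": 15},
    {"translation": [0,0,10],"turn": 0,"grip": 15},
    {"translation": [0,0,-20],"turn": 0,"grip": 15},
    {"translation": [0,20,-25],"turn": 0,"grip": 15}
  ]
}}

```text
clock: 27.13
tcp_pos: [0.47, 0.0798, 0.0734]
tcp_rot: [-3.139, 0.006, -2.857]
wrist_force: [0.5, -0.8, -0.1]
gripper_width: 0.0239
finger_force: 10.0
```

Request:
{"op": "send_rows", "data": {
  "force": 10,
  "motion": [
    {"translation": [-3,35,0],"turn": 0,"grip": 15},
    {"translation": [-7,75,0],"turn": 0,"grip": 15},
    {"translation": [-10,112,0],"turn": 0,"grip": 15},
    {"translation": [-10,135,5],"turn": 0,"grip": 15},
    {"translation": [-10,140,25],"turn": 0,"grip": 15},
    {"translation": [-10,140,45],"turn": 0,"grip": 15},
    {"translation": [-10,140,56],"turn": 0,"grip": 15},
    {"translation": [-10,140,56],"turn": 0,"grip": 15},
    {"translation": [-10,140,56],"turn": 0,"grip": 46},
    {"translation": [-10,140,56],"turn": 0,"grip": 46},
    {"translation": [-10,140,56],"turn": 0,"grip": 46},
    {"translation": [-10,140,20],"turn": 0,"grip": 46},
    {"translation": [-30,110,-15],"turn": 0,"grip": 46},
    {"translation": [-55,80,-45],"turn": 0,"grip": 46},
    {"translation": [-80,50,-75],"turn": 0,"grip": 46},
    {"translation": [-100,20,-105],"turn": 0,"grip": 46},
    {"translation": [-115,-10,-130],"turn": 0,"grip": 46},
    {"translation": [-120,-25,-150],"turn": 0,"grip": 46},
    {"translation": [-120,-25,-160],"turn": 0,"grip": 46},
    {"translation": [-120,-25,-160],"turn": 0,"grip": 46}
  ]
}}

```text
clock: 28.8
tcp_pos: [0.5931, 0.0899, 0.2352]
tcp_rot: [-3.14, 0.009, -2.856]
wrist_force: [-0.5, 0.4, 0.1]
gripper_width: 0.0463
finger_force: 0.0
```

Run:
```python
from h import *
ctrl.camera('wrist')
k=np.radians(YT);M=np.array([[np.cos(k),np.sin(k)],[-np.sin(k),np.cos(k)]])
P=ctrl.camera_params('wrist');im=snap('wrist','w20');s=ctrl.read_state();print(s['clock'],s['tcp_pos'])
h=cv2.cvtColor(im,cv2.COLOR_RGB2HSV)
m=((h[...,1]>105)).astype(np.uint8);m[235:]=0
roi=np.zeros_like(m);pts=proj('wrist',np.array([tw(x,y,8)[:3] for x,y in((-72,-118),(-72,125),(80,125),(80,-118))]),P)
cv2.fillPoly(roi,[pts.astype(np.int32)],1);m*=roi
for nm,f in(('red',(h[...,0]<6)|(h[...,0]>174)),('orange',(h[...,0]>=8)&(h[...,0]<15)),('gold',(h[...,0]>=15)&(h[...,0]<28)),('green',(h[...,0]>40)&(h[...,0]<85))):
    mm=m*f.astype(np.uint8);cs=cv2.findContours(mm,0,2)[0]
    for c in cs:
        if cv2.contourArea(c)>60:
            (x,y),wh,a=cv2.minAreaRect(c);print(nm,round(cv2.contourArea(c)),(M@(atz('wrist',(x,y),.018,P)[:2]-T)*1000).round(1),np.round(wh),round(a))
plan(tw(0,0,100))
```

```text
28.9 [0.58895618 0.09325452 0.23056225]
red 502 [13.  -2.3] [23. 23.] 45
red 492 [-10.5 -86.7] [23. 22.] 90
orange 466 [ 17.2 -63.1] [23. 23.] 7
orange 508 [-17.6 -59.5] [24. 22.] 90
gold 578 [-2.  92.5] [22. 29.] 90
gold 702 [-58.   99.5] [31. 27.] 0
green 366 [ 18.2 -89.7] [19. 21.] 90
green 507 [-36.6 -88.3] [24. 22.] 90
[ 56.8  69.9 130.6] turn -0.1
```

Request:
{"op": "send_rows", "data": {
  "motion": [
    {"translation": [10,1,20],"turn": 7,"grip": 84},
    {"translation": [20,3,50],"turn": 14,"grip": 84},
    {"translation": [35,5,80],"turn": 21,"grip": 84},
    {"translation": [50,8,110],"turn": 28,"grip": 84},
    {"translation": [57,8,130],"turn": 35,"grip": 84},
    {"translation": [57,8,130],"turn": 42,"grip": 84},
    {"translation": [57,8,130],"turn": 49,"grip": 84},
    {"translation": [57,8,130],"turn": 56,"grip": 84},
    {"translation": [57,8,130],"turn": 63,"grip": 84},
    {"translation": [57,8,130],"turn": 70,"grip": 84},
    {"translation": [57,8,130],"turn": 77,"grip": 84},
    {"translation": [57,8,130],"turn": 84,"grip": 84},
    {"translation": [57,8,130],"turn": 90,"grip": 84},
    {"translation": [57,8,130],"turn": 90,"grip": 84},
    {"translation": [57,8,130],"turn": 90,"grip": 84}
  ]
}}

```text
clock: 30.15
tcp_pos: [0.5304, 0.0855, 0.0988]
tcp_rot: [-3.139, -0.0, 1.866]
wrist_force: [0.4, -0.2, 0.9]
gripper_width: 0.084
finger_force: 0.0
```

```bash
python3 -c "
from h import *
s=ctrl.read_state();print(s['clock'],s['tcp_pos'],s['qd'].round(2),s['gripper_width'])
plan(tw(0,-60.5,12,106.7))"
```

```text
30.15 [0.53041765 0.0854856  0.09878941] [ 0.02 -0.01 -0.01 -0.01  0.01  0.    0.02] 0.08398430957009692
[ 0.1  1.6 86.8] turn 0.2
```

Request:
{"op": "send_rows", "data": {
  "force": 6,
  "motion": [
    {"translation": [0,1,35],"turn": 0,"grip": 84},
    {"translation": [0,1,65],"turn": 0,"grip": 84},
    {"translation": [0,1,84],"turn": 0,"grip": 84},
    {"translation": [0,1,86],"turn": 0,"grip": 84},
    {"translation": [0,1,86],"turn": 0,"grip": 70},
    {"translation": [0,1,86],"turn": 0,"grip": 60},
    {"translation": [0,1,86],"turn": 0,"grip": 52},
    {"translation": [0,1,86],"turn": 0,"grip": 42},
    {"translation": [0,1,86],"turn": 0,"grip": 42},
    {"translation": [0,1,86],"turn": 0,"grip": 42}
  ]
}}

```text
clock: 30.98
tcp_pos: [0.5335, 0.0852, 0.0145]
tcp_rot: [3.14, -0.0, 1.862]
wrist_force: [-1.1, -0.2, 5.4]
gripper_width: 0.0482
finger_force: 6.0
```

Request:
{"op": "send_rows", "data": {
  "force": 7,
  "motion": [
    {"translation": [0,0,-4],"turn": 0,"grip": 42},
    {"translation": [8,0,-5],"turn": 0,"grip": 42},
    {"translation": [20,0,-5],"turn": 0,"grip": 42},
    {"translation": [32,0,-5],"turn": 0,"grip": 42},
    {"translation": [42,0,-5],"turn": 0,"grip": 42},
    {"translation": [46,0,-4],"turn": 0,"grip": 42},
    {"translation": [46,0,-2],"turn": 0,"grip": 42},
    {"translation": [46,0,-2],"turn": 0,"grip": 54},
    {"translation": [46,0,-2],"turn": 0,"grip": 64},
    {"translation": [46,0,-2],"turn": 0,"grip": 74},
    {"translation": [46,0,-5],"turn": 0,"grip": 74},
    {"translation": [46,0,-40],"turn": 0,"grip": 74},
    {"translation": [46,0,-80],"turn": 0,"grip": 74},
    {"translation": [16,0,-120],"turn": 0,"grip": 74},
    {"translation": [-24,0,-160],"turn": 0,"grip": 74},
    {"translation": [-64,0,-200],"turn": 0,"grip": 74},
    {"translation": [-100,0,-225],"turn": 0,"grip": 74},
    {"translation": [-130,0,-235],"turn": 0,"grip": 74},
    {"translation": [-130,0,-235],"turn": 0,"grip": 74},
    {"translation": [-130,0,-235],"turn": 0,"grip": 74}
  ]
}}

```text
clock: 32.65
tcp_pos: [0.5724, -0.0473, 0.253]
tcp_rot: [3.135, 0.005, 1.853]
wrist_force: [-0.1, -0.1, 0.5]
gripper_width: 0.0742
finger_force: 0.0
```

Run:
```python
from h import *
ctrl.camera('wrist')
k=np.radians(YT);M=np.array([[np.cos(k),np.sin(k)],[-np.sin(k),np.cos(k)]])
def look(c):
    P=ctrl.camera_params(c);im=snap(c,'fin_'+c);h=cv2.cvtColor(im,cv2.COLOR_RGB2HSV)
    m=((h[...,1]>105)).astype(np.uint8)
    if c=='wrist': m[235:]=0
    roi=np.zeros_like(m);pts=proj(c,np.array([tw(x,y,8)[:3] for x,y in((-72,-118),(-72,125),(80,125),(80,-118))]),P)
    cv2.fillPoly(roi,[pts.astype(np.int32)],1);m*=roi
    for nm,f in(('red',(h[...,0]<6)|(h[...,0]>174)),('orange',(h[...,0]>=8)&(h[...,0]<15)),('gold',(h[...,0]>=15)&(h[...,0]<28)),('green',(h[...,0]>40)&(h[...,0]<85))):
        for q in cv2.findContours(m*f.astype(np.uint8),0,2)[0]:
            a=cv2.contourArea(q)
            if a>(60 if c=='wrist' else 20):
                (x,y),wh,_=cv2.minAreaRect(q);print(c,nm,a,(M@(atz(c,(x,y),.018,P)[:2]-T)*1000).round(1))
look('wrist');look('top')
t=ctrl.cut_out('tray','top')[0]['mask'];c=cv2.convexHull(np.vstack(cv2.findContours(t.astype(np.uint8),0,2)[0]))
print(cv2.minAreaRect(np.array([atz('top',p[0].astype(float),.028)[:2]*1000 for p in c],np.float32)))
for n,z in(('holder_a',.06),('weight',.07),('pump',.12),('jar',.1)):
    for d in ctrl.find_in(n,'top'):
        if d['score']>.4: print(n,atz('top',d['box'][:2],z/2).round(3)[:2],np.round(d['box']))
s=ctrl.read_state();print(s['clock'],s['tcp_pos'])
```

```text
wrist red 501.0 [-11.2 -86.3]
wrist green 396.0 [ 18.7 -88.8]
wrist green 485.0 [-35.9 -88.5]
top red 39.5 [12.5 14.9]
top orange 86.0 [  0.1 -13.5]
top gold 37.5 [-58.3 101.8]
top gold 38.0 [-2.2 95.5]
((510.51812744140625, 150.9662628173828), (173.64695739746094, 258.0836181640625), 15.953154563903809)
holder_a [ 0.69  -0.334] [346. 175.  22.  24.]
holder_a [ 0.388 -0.09 ] [269. 274.  23.  26.]
weight [0.671 0.364] [122. 182.  26.  24.]
pump [ 0.795 -0.037] [251. 140.  48.  41.]
jar [ 0.545 -0.442] [385. 220.  48.  30.]
jar [ 0.414 -0.283] [334. 265.  26.  32.]
jar [0.736 0.19 ] [177. 160.  28.  53.]
jar [ 0.782 -0.211] [307. 145.  32.  30.]
33.05 [ 0.5697495  -0.03825255  0.24796621]
```

Run:
```python
from h import *
def r(n):
    im=cv2.imread(f'pics/{n}.png');h=cv2.cvtColor(im,cv2.COLOR_BGR2HSV);m=((h[...,1]<45)&(h[...,2]>120)).astype(np.uint8);m[:180]=0;m[295:]=0;m[:,:130]=0;m[:,255:]=0
    c=max(cv2.findContours(m,0,2)[0],key=cv2.contourArea)
    return cv2.minAreaRect(np.array([atz('top',p[0].astype(float),.005)[:2]*1000 for p in cv2.convexHull(c)],np.float32))
for n in('top0','top1','fin_top'): print(n,r(n))
```

```text
top0 ((515.1675415039062, 145.15513610839844), (172.1688690185547, 263.8812255859375), 16.92558479309082)
top1 ((515.202392578125, 145.04061889648438), (172.1688690185547, 264.1205749511719), 16.92558479309082)
fin_top ((512.364501953125, 149.94039916992188), (172.54153442382812, 260.8781433105469), 16.43210220336914)
```

```bash
python3 -c "
from h import *
print(ctrl.job_done())"
```

```text
the job is handed in; nothing more can be done
None
```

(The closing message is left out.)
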